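# Unpack clipped sample tubes from a transport carton

## Robot

A 6-joint arm with a two-finger parallel gripper is mounted at the origin on the work surface. World frame = base frame: x ahead of the robot, y to its left, z up, the work surface at z = 0. Lengths are in mm, angles in rad, forces in N, time in s.
With the tool pointing down it reaches from about 275 to 750 mm from the base axis. Payload 10.2 kg.
Tool frame: the origin (TCP) lies midway between the tips of the shut fingers; the grasp point (between the pads) lies 19 mm behind it; z points along the fingers, y is the direction in which the jaws open and shut (so a half turn about z gives the same grasp; the last joint's range is limited). The gripper opens to 85 mm and grips with 20 to 120 N. Pads are 22 mm wide; open, the fingers measure 114 mm over their backs; the gripper's body (76 mm by 85 mm) begins 54 mm behind the grasp point. The pads swing forward as they close: fully open they stand 13 mm farther back than shut.
Start: joints at [-0.223, 0.313, 1.498, -0, 1.331, -0.223], TCP at [525.006, -0.013, 231.294] pointing down, gripper open.
Joint ranges: [-2.94, 2.94], [-0.97, 2.17], [0.19, 2.56], [-1.23, 4.37], [0.02, 3.11], [-2.88, 2.88]. Speed limits (rad/s): [2.39, 2.39, 3.01, 3.14, 3.14, 3.14].

## Interface

Orientations are given as a unit quaternion [x, y, z, w].
In Python, from bench import ctrl, read_camera, camera_model, order gives the robot as it stands.
- The arm moves only by the tool drive_tool, never from a script. Its argument "targets" is a list of rows, each a list of 2 entries, a list of its own where there are three numbers: the shift along the tool's x, y, z in cm, then the turn, a rotation vector about the tool's x, y, z in rad. A call has 1 to 20 rows; each row is the pose to reach, as a shift and turn from the pose commanded when the call began, along the tool's axes at that moment; what a row does not reach only later rows make up. A row lasts 1/12 s, in which the tool goes at most 41.7 mm and 7.16 degrees, less where a joint would pass 70% of its speed; a pose out of reach is approached as far as the arm can. A call with a gripper value outside its range is refused whole. "jaw" is the finger opening in cm, from 0 to 8.54, set as the call begins (left out, the last holds). The fingers move at their own pace and stop on an object; the grip force is fixed at half the most. Time passes only in rows, so rows that repeat a pose let the fingers close. It gives the time, the measured TCP pose, the force and the opening at its end, in the units of the state.
- ctrl.get_obs(): the state, without advancing time (a new reading comes with each control period).
- read_camera(name): name is "scene" or "side" or "wrist"; returns (picture, depth): 480x640x3 uint8, red, green, blue; 480x640 float32, mm along the optical axis (not along the pixel's ray), 0 where there is no reading.
- camera_model(name): a dict with "camera_matrix" (3x3 intrinsics, pixels), "distortion" ([k1, k2, p1, p2, k3] as OpenCV has them; the pictures are not rectified), "R" (3x3) and "t" (3): a world point X has camera coordinates R X + t. Camera axes: x right, y down, z forward; pixel columns grow to the right and rows downward; lengths in mm; the calibration is good to about 2 mm. A picture is of the moment at which its call begins: read the wrist's pose just before it. camera_model takes no time and is no camera call; for the wrist camera it gives the pose at the moment of the call.
- order.hand_in(): hands the job in, once; it reports no verdict.
The state is a dict: "t": time; "qpos": joint angles; "qvel": joint speeds; "effort": joint torques, N m; "ee_pos": TCP position; "eef_rot": TCP orientation; "force": force on the tool from outside, world axes, zero at the start; "moment": the same for the moment, N m; "opening": finger opening in mm.
Only numpy, scipy, OpenCV 4.12 (cv2) and the standard library are available. Lean on these libraries where they do the work, as an engineer would, in place of code of your own. Each camera call takes 0.05 s, during which the arm holds its last target. There are 200 camera calls.

## Task

Take the slide box off the carton and set it down on the bench, swing both carton flaps open to upright or beyond, pull every sample tube up out of its spring clips and lay each in a notch of its own in the tube rest, centred along it. Then close both flaps fully and lay the slide box flat on the middle of the closed carton again to keep it shut. Leave the bottle, beaker, bin and jar where they stand.

Things in the scene. Friction and masses are not known exactly. Their poses are not given: they have to be found in the camera images.
- carton: cardboard transport carton, fixed to the bench, 160 x 226 x 70 mm (x, y, z), walls and floor 4 mm, closed by two flaps 4 mm thick and 76 mm deep, hinged along its two long sides (x = -80 and +80 mm). Origin: centre of its underside; z up, y along the seam between the flaps. Under the flaps tubes lie along x in spring clips, not seen until the flaps are open.
- clip0 (a point): middle of clip pair 0, where a clipped tube's centre lies: carton y = -58 mm, 36 mm over its origin. Two white C-shaped spring clips open upwards 24 to 36 mm either side of it along carton x; the middle is free for fingers, the floor there 29 mm below. A tube pulled straight up meets 5 to 15 N and snaps free within 12 mm. May be empty.
- clip1 (a point): middle of clip pair 1, where a clipped tube's centre lies: carton y = 0 mm, 36 mm over its origin. Two white C-shaped spring clips open upwards 24 to 36 mm either side of it along carton x; the middle is free for fingers, the floor there 29 mm below. A tube pulled straight up meets 5 to 15 N and snaps free within 12 mm. May be empty.
- clip2 (a point): middle of clip pair 2, where a clipped tube's centre lies: carton y = 58 mm, 36 mm over its origin. Two white C-shaped spring clips open upwards 24 to 36 mm either side of it along carton x; the middle is free for fingers, the floor there 29 mm below. A tube pulled straight up meets 5 to 15 N and snaps free within 12 mm. May be empty.
- carton_top (a point): middle of the closed flaps' top face, 74 mm over the carton's origin
- flap_near (a joint): cardboard flap hinged along the carton's near (x = -80 mm) long top edge, opening angle in rad: 0 closed and level, 1.57 upright, 2.3 its stop, leaning outward. It stays at any angle by a light friction (about 1 N at the tab).
- flap_far (a joint): cardboard flap hinged along the carton's far (x = +80 mm) long top edge, opening angle in rad: 0 closed and level, 1.57 upright, 2.3 its stop, leaning outward. It stays at any angle by a light friction (about 1 N at the tab).
- tab_near (a point): grip point of the near flap's upright pull tab: a round-topped fin 22 mm long (carton x), 5 mm thick (carton y), 36 mm above the flap. Closed, it lies 60 mm in from the hinge line, 27 mm above it, at carton y = +85 mm, 23 mm over the flap's face. Pinched along carton y it pivots between the fingers as the flap swings, so the gripper need not tilt; follow an arc of 66 mm radius.
- tab_far (a point): grip point of the far flap's upright pull tab: a round-topped fin 22 mm long (carton x), 5 mm thick (carton y), 36 mm above the flap. Closed, it lies 60 mm in from the hinge line, 27 mm above it, at carton y = -85 mm, 23 mm over the flap's face. Pinched along carton y it pivots between the fingers as the flap swings, so the gripper need not tilt; follow an arc of 66 mm radius.
- hinge_near (a point): middle of the near flap's hinge line (parallel to the carton's y), at carton x = -80, z = 70 mm; axes as the carton's
- hinge_far (a point): middle of the far flap's hinge line (parallel to the carton's y), at carton x = +80, z = 70 mm; axes as the carton's
- slidebox_center (a point): closed grey plastic slide box, 55 x 95 x 34 mm (its x, y, z), 160 g; this point is its centre. It starts lying on the closed flaps, across the seam, with its long side roughly along the seam.
- rest: low aluminium tube rest, fixed to the bench: base plate 110 x 185 x 6 mm (x, y, z) with three pairs of V notches. Origin: centre of its underside; tubes lie along its x. The V blocks stand 24 to 36 mm either side of the middle, 34 mm high, leaving the middle free for fingers.
- rest0 (a point): where the centre of a tube lying in V notch 0 comes to be: 36 mm over the rest's origin, at its y = -58 mm; axes as the rest's
- rest1 (a point): where the centre of a tube lying in V notch 1 comes to be: 36 mm over the rest's origin, at its y = 0 mm; axes as the rest's
- rest2 (a point): where the centre of a tube lying in V notch 2 comes to be: 36 mm over the rest's origin, at its y = 58 mm; axes as the rest's
- tube0_center (a point): a capped sample tube, all alike and 60 to 80 g; this point is its centre, on its axis half-way along. Its x axis runs along the tube towards the cap. White body 28 mm in diameter from x = -55 to +43 mm, six-sided blue cap 36 mm across corners from x = +43 to +57 mm (it stops the tube rolling). Two or three such tubes are present; None from the start means absent.
- tube1_center (a point): a capped sample tube, all alike and 60 to 80 g; this point is its centre, on its axis half-way along. Its x axis runs along the tube towards the cap. White body 28 mm in diameter from x = -55 to +43 mm, six-sided blue cap 36 mm across corners from x = +43 to +57 mm (it stops the tube rolling). Two or three such tubes are present; None from the start means absent.
- tube2_center (a point): a capped sample tube, all alike and 60 to 80 g; this point is its centre, on its axis half-way along. Its x axis runs along the tube towards the cap. White body 28 mm in diameter from x = -55 to +43 mm, six-sided blue cap 36 mm across corners from x = +43 to +57 mm (it stops the tube rolling). Two or three such tubes are present; None from the start means absent.
- reagent: bystander: amber reagent bottle, 64 mm wide, 130 mm tall; origin at the centre of its underside
- beaker: bystander: glass beaker, 72 mm wide, 90 mm tall; origin at the centre of its underside
- tipbin: bystander: open white waste bin, 100 x 140 x 70 mm; origin at the centre of its underside
- mediajar: bystander: glass jar, 70 mm wide, 100 mm tall; origin at the centre of its underside

How it is judged (in metres and radians):
On the way, in this order (a step that is already met when the one before it is completed fails the run):
1. the slide box is set down on the bench (height (world z) of slidebox_center below 0.024 m and contact force between slidebox and the fingers below 0.05 N), for 0.2 s.
2. both flaps stand open, upright or beyond (over 1.4 rad) (value of joint each of flap_near, flap_far above 1.4 rad), for 0.2 s.
3. every tube present lies released in a notch of the rest (((horizontal distance between tube0_center and rest0 below 0.014 m and z of tube0_center in the frame of rest between 0.03 and 0.044 m and angle between the x axis of tube0_center and the x axis of rest, either way round below 0.15 rad) or (horizontal distance between tube0_center and rest1 below 0.014 m and z of tube0_center in the frame of rest between 0.03 and 0.044 m and angle between the x axis of tube0_center and the x axis of rest, either way round below 0.15 rad) or (horizontal distance between tube0_center and rest2 below 0.014 m and z of tube0_center in the frame of rest between 0.03 and 0.044 m and angle between the x axis of tube0_center and the x axis of rest, either way round below 0.15 rad)) and contact force between each of tube0, tube1, tube2 and the fingers below 0.05 N and ((horizontal distance between tube1_center and rest0 below 0.014 m and z of tube1_center in the frame of rest between 0.03 and 0.044 m and angle between the x axis of tube1_center and the x axis of rest, either way round below 0.15 rad) or (horizontal distance between tube1_center and rest1 below 0.014 m and z of tube1_center in the frame of rest between 0.03 and 0.044 m and angle between the x axis of tube1_center and the x axis of rest, either way round below 0.15 rad) or (horizontal distance between tube1_center and rest2 below 0.014 m and z of tube1_center in the frame of rest between 0.03 and 0.044 m and angle between the x axis of tube1_center and the x axis of rest, either way round below 0.15 rad)) and ((horizontal distance between tube2_center and rest0 below 0.014 m and z of tube2_center in the frame of rest between 0.03 and 0.044 m and angle between the x axis of tube2_center and the x axis of rest, either way round below 0.15 rad) or (horizontal distance between tube2_center and rest1 below 0.014 m and z of tube2_center in the frame of rest between 0.03 and 0.044 m and angle between the x axis of tube2_center and the x axis of rest, either way round below 0.15 rad) or (horizontal distance between tube2_center and rest2 below 0.014 m and z of tube2_center in the frame of rest between 0.03 and 0.044 m and angle between the x axis of tube2_center and the x axis of rest, either way round below 0.15 rad))), for 0.2 s.
4. both flaps are closed again (under 0.1 rad) (value of joint each of flap_near, flap_far below 0.1 rad), for 0.2 s.
At the end, for the whole second after the job is handed in: Each tube lies still in a V notch: centre within 14 mm in plan, 6 mm below to 8 mm above the notch point, axis within 0.15 rad of the rest's x; both flaps under 0.1 rad; the slide box lies flat and still on the flaps, centre within 30 mm in plan of the middle of the carton's top (all of step 3 and all of step 4 and horizontal distance between slidebox_center and carton_top below 0.03 m and z of slidebox_center in the frame of carton between 0.083 and 0.099 m and angle between slidebox_center's own z axis and vertical below 0.12 rad and linear speed of slidebox below 0.02 m/s and linear speed of each of tube0, tube1, tube2 below 0.03 m/s); the robot touches nothing.
It fails at once if a bystander (bottle, beaker, bin, jar) is moved more than 30 mm (distance of any of reagent, beaker, tipbin, mediajar from where it was at the start of the episode above 0.03 m).
Of tube0, tube1, tube2 only 2 to 3 are there at a start; the rules pass over those that are not, and their reading is None.
At some moment in a run one of slidebox may be knocked a few centimetres aside while the robot is not near it.
Once in a run the grip may slacken for a moment while it holds something.
It also fails if it takes over 208 s, if anything falls off the work surface, if the arm or the gripper's body presses on something with over 40 N, if the wrist force passes 120 N, or if a joint passes its speed limit or range.

## Working session

There is one attempt and no reset: what is moved stays moved. The work goes in short steps, Python scripts to look and compute and a tool call to move; the robot and the scene stay as the last step left them, time stands still between calls to the robot, and variables do not carry over. Pictures are saved under pics/ and viewed, about 12 in all and at most 16, crops included, and the job is handed in when it is done.

Besides the shell and the picture viewer there is one more tool, called after "Request:" by a JSON object that holds its "fn" and its "kwargs", one argument or row to a line. drive_tool: Moves the arm, as the interface text tells. Its arguments: {"type":"object","properties":{"targets":{"type":"array"},"jaw":{"type":"number"}},"required":["targets"]}

```bash
ls; mkdir -p pics; python3 - <<'E'
from bench import ctrl, read_camera, camera_model
import cv2,numpy as np
print(ctrl.get_obs())
for n in ["scene","side","wrist"]:
    m=camera_model(n); print(n,np.round(m["camera_matrix"],1).tolist(),m["distortion"],np.round(m["R"],3).tolist(),np.round(m["t"],1))
    p,d=read_camera(n); cv2.imwrite(f"pics/{n}0.png",p[:,:,::-1]); np.save(f"pics/{n}0.npy",d)
a=cv2.imread("pics/scene0.png");b=cv2.imread("pics/side0.png")
E
```

```text
pics
{'t': 0.0, 'qpos': array([-2.23417075e-01,  3.13448271e-01,  1.49845099e+00,  4.62064886e-05,
        1.33099550e+00, -2.23421866e-01]), 'qvel': array([ 3.26830575e-04, -5.85104981e-04,  3.90120770e-04, -1.52656936e-03,
       -5.47129687e-04, -9.39247971e-05]), 'effort': array([-5.78409599e-04, -4.12261176e+01, -2.59742296e+01, -3.58453699e-04,
        4.11797926e-03, -1.23038126e-05]), 'ee_pos': array([5.24741372e+02, 4.93833487e-02, 2.30730726e+02]), 'eef_rot': array([ 7.07108828e-01,  7.07104434e-01, -3.27934345e-04, -5.62880485e-04]), 'force': array([-0.37589203, -0.01297222,  0.03352685]), 'moment': array([ 0.00895297,  0.05821113, -0.01426511]), 'opening': 85.2563573331125}
scene [[554.2, 0.0, 315.4], [0.0, 554.2, 244.9], [0.0, 0.0, 1.0]] [0.0279812 0.        0.        0.        0.       ] [[-0.348, 0.938, -0.014], [0.662, 0.235, -0.712], [-0.664, -0.257, -0.702]] [ 217.6 -356.2 2027.5]
side [[447.1, 0.0, 318.4], [0.0, 447.1, 237.6], [0.0, 0.0, 1.0]] [-0.03561656  0.          0.          0.          0.        ] [[0.952, -0.305, 0.02], [-0.138, -0.486, -0.863], [0.273, 0.819, -0.505]] [-622.7  169.8 1099.7]
wrist [[404.8, 0.0, 318.3], [0.0, 404.8, 243.9], [0.0, 0.0, 1.0]] [-0.08117776  0.          0.          0.          0.        ] [[1.0, -0.0, -0.001], [0.0, -0.957, 0.289], [-0.001, -0.289, -0.957]] [-525.2  -36.6  379.6]
```

View pics/scene0.png

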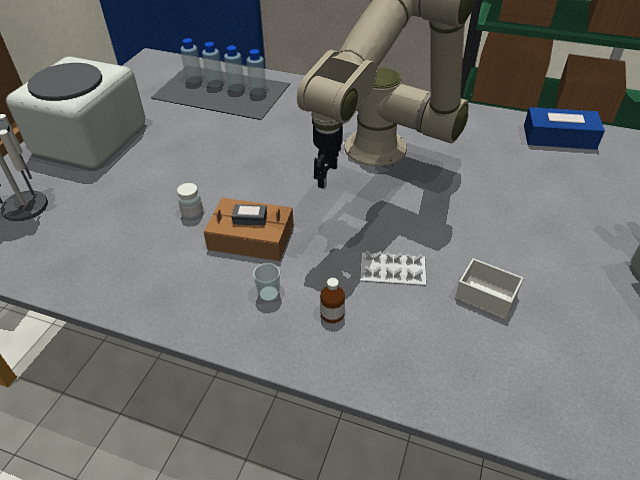

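View pics/side0.png

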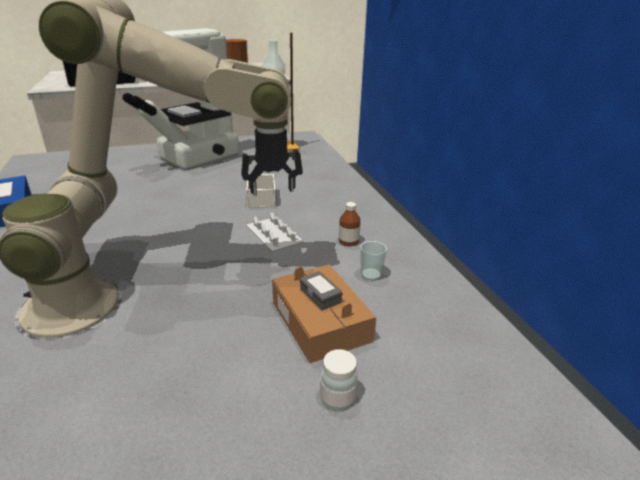

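The scene picture shows the carton with slide box at (250,230), rest (395,268), jar (190,200), beaker (267,283), bottle (332,300) and bin (488,288). The side picture shows the same layout, with the carton at (322,310).

```bash
cat > h.py <<'E'
from bench import ctrl, read_camera, camera_model, order
import cv2,numpy as np
from scipy.spatial.transform import Rotation as Rn
np.set_printoptions(suppress=True,precision=1)
def cloud(n,save=None):
    m=camera_model(n); p,d=read_camera(n)
    if save: cv2.imwrite(f"pics/{save}.png",p[:,:,::-1])
    K=np.array(m["camera_matrix"]);D=np.array(m["distortion"])
    v,u=np.mgrid[:480,:640]
    uv=cv2.undistortPoints(np.stack([u,v],-1).reshape(-1,1,2).astype(np.float32),K,D).reshape(480,640,2)
    X=np.dstack([uv[...,0]*d,uv[...,1]*d,d])
    W=(X-np.array(m["t"]))@np.array(m["R"])
    W[d==0]=np.nan
    return p,W
def px(n,X):
    m=camera_model(n)
    r,_=cv2.Rodrigues(np.array(m["R"]))
    return cv2.projectPoints(np.array(X,float).reshape(-1,1,3),r,np.array(m["t"],float),np.array(m["camera_matrix"]),np.array(m["distortion"]))[0].reshape(-1,2)
def topdown(clouds,x0,x1,y0,y1,s=1.0,name="top"):
    # rows: x decreasing downward ; cols: y decreasing to the right (robot's view)
    H=int((x1-x0)*s);Wd=int((y1-y0)*s)
    im=np.zeros((H,Wd,3),np.uint8);zz=np.full((H,Wd),-1e9)
    for p,W in clouds:
        q=W.reshape(-1,3);c=p.reshape(-1,3)
        k=np.isfinite(q[:,0])&(q[:,0]>x0)&(q[:,0]<x1)&(q[:,1]>y0)&(q[:,1]<y1)&(q[:,2]<180)
        q=q[k];c=c[k];o=np.argsort(q[:,2]);q=q[o];c=c[o]
        r=((x1-q[:,0])*s).astype(int);cc=((y1-q[:,1])*s).astype(int)
        b=q[:,2]>zz[r,cc]+3
        im[r[b],cc[b]]=c[b][:,::-1]; zz[r[b],cc[b]]=q[b,2]
    cv2.imwrite(f"pics/{name}.png",im)
    return im,zz
def rect(W,mask):
    q=W[mask]; r=cv2.minAreaRect(q[:,:2].astype(np.float32)); return r,np.median(q[:,2]),len(q)
def tool():
    o=ctrl.get_obs(); return o,np.array(o["ee_pos"]),Rn.from_quat(o["eef_rot"]).as_matrix()
E
python3 - <<'E'
from h import *
a=cloud("scene");b=cloud("side")
topdown([a,b],250,800,-450,350,1.0,"top1")
for nm,(p,W) in zip("ab",[a,b]):
    h=cv2.cvtColor(p,cv2.COLOR_RGB2HSV)
    roi=(W[...,0]>200)&(W[...,0]<850)&(W[...,1]>-500)&(W[...,1]<400)
    brown=roi&(h[...,0]<16)&(h[...,1]>120)
    top=brown&(abs(W[...,2]-74)<6)&(W[...,1]<0)
    print(nm,"carton top",rect(W,top))
    tab=brown&(W[...,2]>88)&(W[...,2]<125)
    for t in cv2.connectedComponentsWithStats(tab.astype(np.uint8))[2:]: 
        print(t[:6].tolist())
    lab=cv2.connectedComponents(tab.astype(np.uint8))[1]
    for i in range(1,lab.max()+1):
        if (lab==i).sum()>8: print("tab",np.nanmedian(W[lab==i],0),(lab==i).sum())
    c=np.array(rect(W,top)[0][0])
    sb=roi&(W[...,2]>100)&(W[...,2]<115)&~brown&(np.hypot(W[...,0]-c[0],W[...,1]-c[1])<80)
    print("slide",rect(W,sb))
    hi=roi&(W[...,2]>12)&(W[...,2]<145)&~brown
    lab=cv2.connectedComponents(hi.astype(np.uint8))[1]
    for i in range(1,lab.max()+1):
        if (lab==i).sum()>40: k=lab==i;print("obj",np.nanmin(W[k],0),np.nanmax(W[k],0),k.sum())
E
```

```text
a carton top (((583.8250732421875, -225.78236389160156), (165.62826538085938, 228.04673767089844), 7.41790246963501), np.float64(75.19276995191872), 1882)
[[0, 0, 640, 480, 306918], [249, 204, 3, 1, 3], [266, 206, 1, 4, 4], [216, 209, 5, 11, 33], [276, 208, 4, 10, 27], [322, 287, 22, 16, 214]]
[[319.50699535380784, 239.46792302830073], [250.0, 204.0], [266.0, 207.5], [218.1818181818182, 213.3030303030303], [277.25925925925924, 212.0], [332.303738317757, 293.8224299065421]]
tab [ 616.4 -306.3  101.4] 33
tab [ 555.  -144.7  101.7] 27
tab [793.5 111.3  97. ] 214
slide (((582.5394897460938, -222.27786254882812), (60.42250061035156, 96.22943115234375), 13.348258972167969), np.float64(108.84174744653673), 455)
obj [ 512.5 -483.2   12. ] [ 582.8 -411.5  108.6] 704
obj [ 487.6 -285.    32.6] [ 621.1 -122.4  117.7] 747
obj [538.9 129.8  12.2] [565.8 173.3  37.8] 89
obj [532.4 185.9  12.3] [549.7 205.7  39.4] 43
obj [515.1 208.9  12. ] [542.8 229.9  39.1] 47
obj [505.  238.2  12.6] [538.3 285.2  41.1] 88
obj [ 736.3 -117.3   12.2] [812.  -45.8  97.2] 824
obj [599.4 144.4  12.2] [623.9 187.1  3
[... 740 characters left out ...]
ab [776.2  85.9  97.1] 137
tab [ 553.8 -149.9   96.7] 51
tab [ 614.3 -313.   100.8] 85
slide (((583.1671752929688, -228.05662536621094), (57.401390075683594, 96.93840026855469), 15.812366485595703), np.float64(108.74231289634456), 715)
obj [749.7  66.3  13.2] [813.6 118.3 134.6] 436
obj [575.5 140.9  12.2] [625.6 297.8  37.3] 194
obj [518.2 126.2  12.3] [568.  281.5  36.4] 191
obj [ 742.2 -124.    12. ] [813.8 -49.1  94.6] 835
obj [ 490.6 -150.4   12.7] [ 550.1 -118.7  101.6] 65
obj [ 544.9 -299.4   23.4] [ 638.7 -122.   113. ] 1108
obj [ 660.6 -334.3   12.2] [ 680.2 -223.6   78.3] 91
obj [ 494.6 -244.1   12.1] [ 506.4 -152.6   64.8] 215
obj [ 511.7 -490.5   12.1] [ 603.2 -341.   103.5] 1912
```

View pics/top1.png

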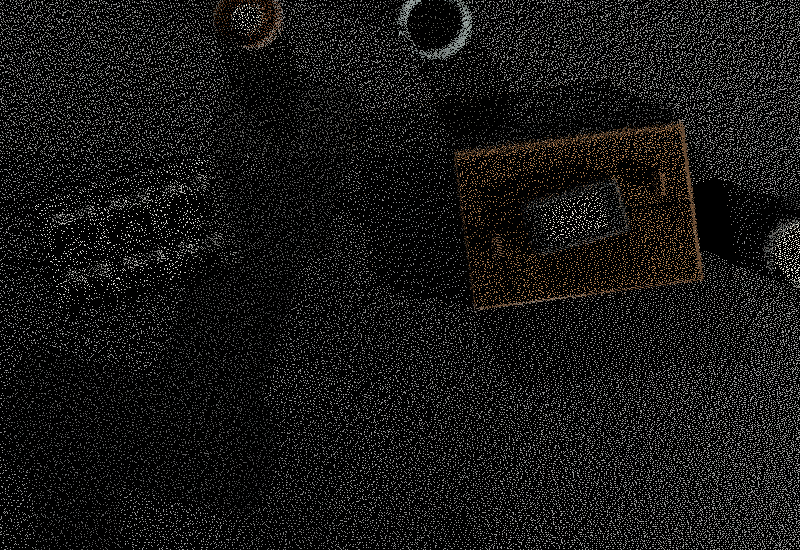

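Top-down view: carton centre ≈ (583,-228), yaw ≈ 7.4°, slide box yaw ≈ 14.5°, the rest at left (x≈565,y≈215). I'll move above the carton and refine with the wrist camera.

Request:
{"fn": "drive_tool", "kwargs": {
  "targets": [
    [[-22.5, 5.8, 0], [0, 0, -0.25]],
    [[-22.5, 5.8, 0], [0, 0, -0.25]],
    [[-22.5, 5.8, 0], [0, 0, -0.25]],
    [[-22.5, 5.8, 0], [0, 0, -0.25]],
    [[-22.5, 5.8, 0], [0, 0, -0.25]],
    [[-22.5, 5.8, 0], [0, 0, -0.25]],
    [[-22.5, 5.8, 0], [0, 0, -0.25]],
    [[-22.5, 5.8, 0], [0, 0, -0.25]],
    [[-22.5, 5.8, 0], [0, 0, -0.25]],
    [[-22.5, 5.8, 0], [0, 0, -0.25]]
  ]
}}

```text
t: 1.08
ee_pos: [583.0, -223.8, 231.5]
eef_rot: [0.613, 0.79, 0.0, -0.0]
force: [-0.0, 0.0, 1.0]
opening: 85.5
```

```bash
cat >> h.py <<'E'
def to(x,y,z,yaw):
    "print shift (cm, tool axes) and turn to reach world pose, yaw(deg) = direction of tool y"
    o,p,R=tool(); d=R.T@(np.array([x,y,z])-p)/10
    cur=np.degrees(np.arctan2(R[1,1],R[0,1])); dy=(yaw-cur+90)%180-90
    print("t%.1f pos %s yaw %.1f -> shift %s turnz %.3f F %s open %.1f"%(o["t"],p,cur,np.round(d,2),-np.radians(dy),np.array(o["force"]),o["opening"]))
E
python3 - <<'E'
from h import *
o,p,R=tool();print(p,R)
P,W=cloud("wrist","w1")
h=cv2.cvtColor(P,cv2.COLOR_RGB2HSV)
brown=(h[...,0]<16)&(h[...,1]>120)
top=brown&(abs(W[...,2]-74)<5); print(rect(W,top))
sb=(W[...,2]>103)&(W[...,2]<113)&~brown&(abs(W[...,0]-583)<80)&(abs(W[...,1]+225)<80)
print(rect(W,sb))
tab=brown&(W[...,2]>85)
lab=cv2.connectedComponents(tab.astype(np.uint8))[1]
for i in range(1,lab.max()+1):
    k=lab==i
    if k.sum()>60: print("tab",np.nanmean(W[k],0),np.nanmin(W[k],0),np.nanmax(W[k],0),k.sum())
to(583,-225,78,14.5)
E
```

```text
[ 583.  -223.8  231.5] [[-0.2  1.   0. ]
 [ 1.   0.2  0. ]
 [ 0.   0.  -1. ]]
(((583.0404052734375, -226.8131103515625), (159.84188842773438, 226.28933715820312), 7.515953540802002), np.float64(74.17174149895284), 44892)
(((582.1495971679688, -228.02642822265625), (56.58096694946289, 168.5189971923828), 15.920611381530762), np.float64(108.23536859404086), 10554)
tab [ 552.3 -145.3  107.1] [ 541.  -149.    85.2] [ 563.2 -141.4  111.5] 310
tab [ 613.6 -306.6  100.3] [ 603.1 -312.1   85. ] [ 624.7 -303.4  111.3] 556
t1.1 pos [ 583.  -223.8  231.7] yaw 14.4 -> shift [-0.1 -0.  15.4] turnz -0.002 F [-0.7 -0.2  1.1] open 85.6
```

View pics/w1.png

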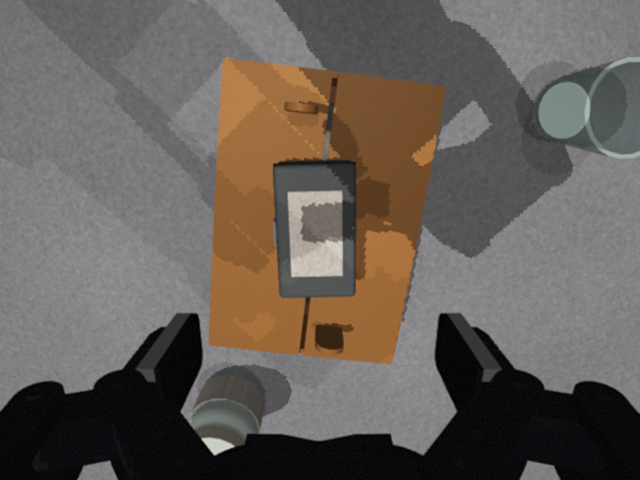

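The wrist view shows the slide box centred at about pixel (315,229), the near tab at (300,107) and the far tab at (330,338). The box is well aligned between the jaws, so I descend and grip.

Request:
{"fn": "drive_tool", "kwargs": {
  "targets": [
    [[0, 0, 3], [0, 0, 0]],
    [[0, 0, 6], [0, 0, 0]],
    [[0, 0, 9], [0, 0, 0]],
    [[0, 0, 11], [0, 0, 0]],
    [[0, 0, 13], [0, 0, 0]],
    [[0, 0, 14], [0, 0, 0]],
    [[0, 0, 15], [0, 0, 0]],
    [[0, 0, 15.2], [0, 0, 0]],
    [[0, 0, 15.2], [0, 0, 0]]
  ]
}}

```text
t: 1.88
ee_pos: [583.2, -224.8, 79.6]
eef_rot: [0.613, 0.79, 0.0, 0.0]
force: [0.5, -0.1, 0.1]
opening: 85.2
```

Request:
{"fn": "drive_tool", "kwargs": {
  "jaw": 4.5,
  "targets": [
    [[0, 0, 0], [0, 0, 0]],
    [[0, 0, 0], [0, 0, 0]],
    [[0, 0, 0], [0, 0, 0]],
    [[0, 0, 0], [0, 0, 0]],
    [[0, 0, 0], [0, 0, 0]],
    [[0, 0, 0], [0, 0, 0]],
    [[0, 0, 0], [0, 0, 0]],
    [[0, 0, 0], [0, 0, 0]],
    [[0, 0, 0], [0, 0, 0]],
    [[0, 0, 0], [0, 0, 0]]
  ]
}}

```text
t: 2.72
ee_pos: [583.5, -225.3, 80.7]
eef_rot: [0.613, 0.79, 0.0, 0.001]
force: [-1.1, -0.1, 4.9]
opening: 54.4
```

Request:
{"fn": "drive_tool", "kwargs": {
  "targets": [
    [[0, 0, -1], [0, 0, 0]],
    [[0, 0, -2], [0, 0, 0]],
    [[0, 0, -4], [0, 0, 0]],
    [[0, 0, -6], [0, 0, 0]],
    [[0, 0, -8], [0, 0, 0]],
    [[0, 0, -10], [0, 0, 0]],
    [[0, 0, -10], [0, 0, 0]]
  ]
}}

```text
t: 3.3
ee_pos: [584.4, -225.8, 184.5]
eef_rot: [0.613, 0.79, 0.0, 0.004]
force: [-0.2, -0.8, -1.8]
opening: 53.9
```

```bash
python3 - <<'E'
from h import *
to(410,-10,178,0)
to(410,-10,6,0)
E
```

```text
t3.3 pos [ 584.4 -225.8  184.5] yaw 14.3 -> shift [ 25.2 -11.6   0.4] turnz 0.250 F [-0.2 -0.8 -1.8] open 53.9
t3.3 pos [ 584.4 -225.8  184.5] yaw 14.3 -> shift [ 25.3 -11.7  17.6] turnz 0.250 F [-0.2 -0.8 -1.8] open 53.9
```

Request:
{"fn": "drive_tool", "kwargs": {
  "targets": [
    [[3, -1.3, 0], [0, 0, 0.05]],
    [[6, -2.7, 0], [0, 0, 0.1]],
    [[9, -4.1, 0], [0, 0, 0.15]],
    [[12, -5.5, 0], [0, 0, 0.2]],
    [[15, -6.9, 0], [0, 0, 0.25]],
    [[18, -8.3, 0], [0, 0, 0.25]],
    [[21, -9.7, 0], [0, 0, 0.25]],
    [[23.5, -10.8, 0], [0, 0, 0.25]],
    [[25.2, -11.6, 2], [0, 0, 0.25]],
    [[25.2, -11.6, 5], [0, 0, 0.25]],
    [[25.2, -11.6, 8], [0, 0, 0.25]],
    [[25.2, -11.6, 11], [0, 0, 0.25]],
    [[25.2, -11.6, 13], [0, 0, 0.25]],
    [[25.2, -11.6, 14], [0, 0, 0.25]],
    [[25.2, -11.6, 15], [0, 0, 0.25]],
    [[25.2, -11.6, 15], [0, 0, 0.25]],
    [[25.2, -11.6, 15], [0, 0, 0.25]]
  ]
}}

```text
t: 4.72
ee_pos: [408.0, -9.5, 29.2]
eef_rot: [0.707, 0.707, -0.0, -0.0]
force: [-0.0, -0.8, -0.9]
opening: 54.0
```

```bash
python3 - <<'E'
from h import *
to(410,-10,8,0)
P,W=cloud("wrist","w2")
Z=W[:,:,2]
k=(Z>40)&(Z<100)&(abs(W[...,0]-410)<45)&(abs(W[...,1]+10)<70)
print(rect(W,k), np.nanpercentile(Z[k],[5,50,95]))
E
```

```text
t4.7 pos [408.   -9.5  29.2] yaw -0.0 -> shift [-0.1  0.2  2.1] turnz -0.000 F [-0.  -0.8 -0.9] open 54.0
(((410.0005187988281, -3.221710205078125), (89.99520874023438, 88.82379913330078), 0.006498980801552534), np.float64(56.969350517429845), 52038) [53.8 57.  87.3]
```

Request:
{"fn": "drive_tool", "kwargs": {
  "targets": [
    [[0, 0, 0.7], [0, 0, 0]],
    [[0, 0, 1.3], [0, 0, 0]],
    [[0, 0, 1.7], [0, 0, 0]],
    [[0, 0, 2.0], [0, 0, 0]],
    [[0, 0, 2.15], [0, 0, 0]],
    [[0, 0, 2.25], [0, 0, 0]],
    [[0, 0, 2.25], [0, 0, 0]],
    [[0, 0, 2.25], [0, 0, 0]]
  ]
}}

```text
t: 5.43
ee_pos: [408.4, -9.6, 6.9]
eef_rot: [0.707, 0.707, 0.0, 0.0]
force: [0.5, 0.1, -1.5]
opening: 54.2
```

Request:
{"fn": "drive_tool", "kwargs": {
  "jaw": 8.5,
  "targets": [
    [[0, 0, 0], [0, 0, 0]],
    [[0, 0, 0], [0, 0, 0]],
    [[0, 0, 0], [0, 0, 0]],
    [[0, 0, 0], [0, 0, 0]],
    [[0, 0, 0], [0, 0, 0]],
    [[0, 0, 0], [0, 0, 0]],
    [[0, 0, 0], [0, 0, 0]],
    [[0, 0, 0], [0, 0, 0]]
  ]
}}

```text
t: 6.1
ee_pos: [408.3, -9.5, 6.8]
eef_rot: [0.707, 0.707, 0.0, 0.0]
force: [-0.0, -0.2, 0.3]
opening: 85.3
```

Request:
{"fn": "drive_tool", "kwargs": {
  "targets": [
    [[0, 0, -1], [0, 0, 0]],
    [[0, 0, -3], [0, 0, 0]],
    [[0, 0, -6], [0, 0, 0]],
    [[0, 0, -10], [0, 0, 0]],
    [[0, 0, -14], [0, 0, 0]],
    [[0, 0, -18], [0, 0, 0]],
    [[0, 0, -20], [0, 0, 0]],
    [[0, 0, -20], [0, 0, 0]]
  ]
}}

```text
t: 6.77
ee_pos: [409.9, -10.0, 211.0]
eef_rot: [0.707, 0.707, 0.002, 0.004]
force: [0.0, -0.3, -0.1]
opening: 84.8
```

```bash
python3 - <<'E'
from h import *
P,W=cloud("wrist","w3")
Z=W[:,:,2]
k=(Z>28)&(Z<40)&(abs(W[...,0]-410)<80)&(abs(W[...,1]+10)<100)
print(rect(W,k))
c=np.array([583,-226.8]);a=np.radians(7.5);ex=np.array([np.cos(a),np.sin(a)]);ey=np.array([-np.sin(a),np.cos(a)])
t=c-20*ex+85*ey;print(t)
to(*t,215,97.5)
to(*t,82,97.5)
E
```

```text
(((408.01324462890625, -6.941219329833984), (56.73183822631836, 94.57909393310547), 1.1520962715148926), np.float64(34.227764120264474), 7704)
[ 552.1 -145.1]
t6.8 pos [409.   -9.7 208.4] yaw 0.0 -> shift [-13.5  14.3  -0.6] turnz 1.440 F [-0.7 -0.1 -0.5] open 85.1
t6.8 pos [409.   -9.7 208.4] yaw 0.0 -> shift [-13.5  14.3  12.7] turnz 1.440 F [-0.7 -0.1 -0.5] open 85.1
```

Slide box is flat on the bench at (408,-7). Next, the near tab.

Request:
{"fn": "drive_tool", "kwargs": {
  "jaw": 4,
  "targets": [
    [[-13.5, 14.3, 0], [0, 0, 1.44]],
    [[-13.5, 14.3, 0], [0, 0, 1.44]],
    [[-13.5, 14.3, 0], [0, 0, 1.44]],
    [[-13.5, 14.3, 0], [0, 0, 1.44]],
    [[-13.5, 14.3, 0], [0, 0, 1.44]],
    [[-13.5, 14.3, 0], [0, 0, 1.44]],
    [[-13.5, 14.3, 0], [0, 0, 1.44]],
    [[-13.5, 14.3, 0], [0, 0, 1.44]],
    [[-13.5, 14.3, 0], [0, 0, 1.44]],
    [[-13.5, 14.3, 0], [0, 0, 1.44]],
    [[-13.5, 14.3, 0], [0, 0, 1.44]],
    [[-13.5, 14.3, 0], [0, 0, 1.44]],
    [[-13.5, 14.3, 3], [0, 0, 1.44]],
    [[-13.5, 14.3, 6], [0, 0, 1.44]],
    [[-13.5, 14.3, 8], [0, 0, 1.44]],
    [[-13.5, 14.3, 8], [0, 0, 1.44]],
    [[-13.5, 14.3, 8], [0, 0, 1.44]]
  ]
}}

```text
t: 8.23
ee_pos: [550.6, -144.3, 125.5]
eef_rot: [0.998, 0.065, -0.001, -0.001]
force: [0.5, -0.8, 0.3]
opening: 40.2
```

```bash
python3 - <<'E'
from h import *
to(552.1,-145.1,80,97.5)
P,W=cloud("wrist","w4")
Z=W[:,:,2]
h=cv2.cvtColor(P,cv2.COLOR_RGB2HSV)
k=(Z>86)&(Z<113)&(h[...,0]<16)&(h[...,1]>120)&(np.hypot(W[...,0]-552,W[...,1]+145)<25)
print(rect(W,k))
th=np.arange(0.1,1.85,0.1)
print([[round((60*np.cos(t)-27*np.sin(t)-60)/10,2),round(-(60*np.sin(t)+27*np.cos(t)-27)/10,2)] for t in th])
E
```

```text
t8.2 pos [ 550.6 -144.3  125.5] yaw -82.5 -> shift [0.1 0.1 4.5] turnz -0.000 F [ 0.5 -0.8  0.3] open 40.2
(((553.70654296875, -144.7901611328125), (20.35099983215332, 5.013575077056885), 7.045933246612549), np.float64(107.76876037172309), 658)
[[np.float64(-0.3), np.float64(-0.59)], [np.float64(-0.66), np.float64(-1.14)], [np.float64(-1.07), np.float64(-1.65)], [np.float64(-1.53), np.float64(-2.12)], [np.float64(-2.03), np.float64(-2.55)], [np.float64(-2.57), np.float64(-2.92)], [np.float64(-3.15), np.float64(-3.23)], [np.float64(-3.76), np.float64(-3.49)], [np.float64(-4.39), np.float64(-3.68)], [np.float64(-5.03), np.float64(-3.81)], [np.float64(-5.68), np.float64(-3.87)], [np.float64(-6.34), np.float64(-3.87)], [np.float64(-7.0), np.float64(-3.8)], [np.float64(-7.64), np.float64(-3.67)], [np.float64(-8.27), np.float64(-3.48)], [np.float64(-8.87), np.float64(-3.22)], [np.float64(-9.45), np.float64(-2.9)], [np.float64(-9.99), np.float64(-2.53)]]
```

Request:
{"fn": "drive_tool", "kwargs": {
  "targets": [
    [[0.2, 0.05, 2], [0, 0, 0]],
    [[0.2, 0.05, 3.5], [0, 0, 0]],
    [[0.2, 0.05, 4.4], [0, 0, 0]],
    [[0.2, 0.05, 4.6], [0, 0, 0]],
    [[0.2, 0.05, 4.6], [0, 0, 0]]
  ]
}}

```text
t: 8.7
ee_pos: [553.6, -144.9, 81.3]
eef_rot: [0.998, 0.065, 0.0, 0.0]
force: [-0.1, -0.8, -0.2]
opening: 40.1
```

Request:
{"fn": "drive_tool", "kwargs": {
  "jaw": 0,
  "targets": [
    [[0, 0, 0], [0, 0, 0]],
    [[0, 0, 0], [0, 0, 0]],
    [[0, 0, 0], [0, 0, 0]],
    [[0, 0, 0], [0, 0, 0]],
    [[0, 0, 0], [0, 0, 0]],
    [[0, 0, 0], [0, 0, 0]],
    [[0, 0, 0], [0, 0, 0]],
    [[0, 0, 0], [0, 0, 0]]
  ]
}}

```text
t: 9.37
ee_pos: [553.8, -145.5, 81.7]
eef_rot: [0.998, 0.065, 0.001, 0.001]
force: [-0.3, -5.7, 5.9]
opening: 4.0
```

Request:
{"fn": "drive_tool", "kwargs": {
  "targets": [
    [[-0.3, 0, -0.59], [0, 0, 0]],
    [[-0.66, 0, -1.14], [0, 0, 0]],
    [[-1.07, 0, -1.65], [0, 0, 0]],
    [[-1.53, 0, -2.12], [0, 0, 0]],
    [[-2.03, 0, -2.55], [0, 0, 0]],
    [[-2.57, 0, -2.92], [0, 0, 0]],
    [[-3.15, 0, -3.23], [0, 0, 0]],
    [[-3.76, 0, -3.49], [0, 0, 0]],
    [[-4.39, 0, -3.68], [0, 0, 0]],
    [[-5.03, 0, -3.81], [0, 0, 0]],
    [[-5.68, 0, -3.87], [0, 0, 0]],
    [[-6.34, 0, -3.87], [0, 0, 0]],
    [[-7.0, 0, -3.8], [0, 0, 0]],
    [[-7.64, 0, -3.67], [0, 0, 0]],
    [[-8.27, 0, -3.48], [0, 0, 0]],
    [[-8.87, 0, -3.22], [0, 0, 0]],
    [[-9.45, 0, -2.9], [0, 0, 0]],
    [[-9.99, 0, -2.53], [0, 0, 0]],
    [[-9.99, 0, -2.53], [0, 0, 0]]
  ]
}}

```text
t: 10.95
ee_pos: [455.1, -158.7, 107.4]
eef_rot: [0.998, 0.065, 0.002, 0.001]
force: [-0.2, -2.8, 9.7]
opening: 3.7
```

```bash
python3 - <<'E'
from h import *
P,W=cloud("side","s5")
cv2.imwrite("pics/s5c.png",cv2.resize(P[180:380,220:440,::-1],None,fx=3,fy=3))
to(0,0,0,0)
E
```

```text
t11.0 pos [ 455.4 -158.6  107.5] yaw -82.5 -> shift [-43.1 -21.7  10.5] turnz -1.441 F [ 0.6 -2.9 10.1] open 3.2
```

View pics/s5c.png

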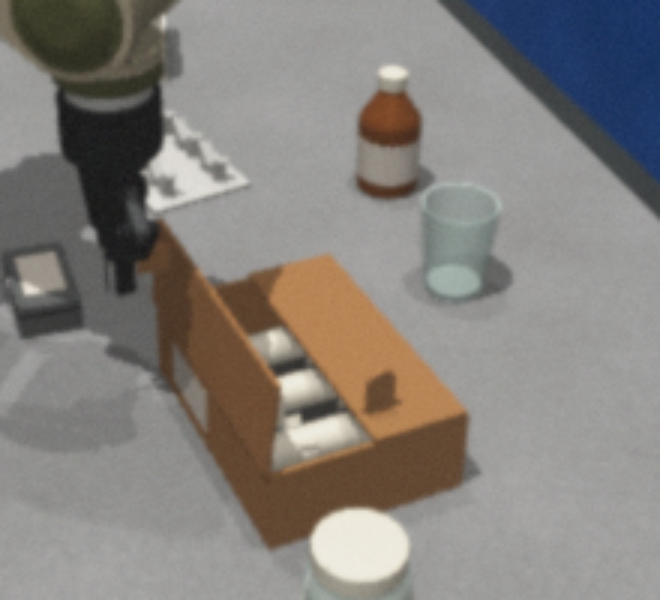

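Near flap is upright, and three white tubes are visible in the carton (crop pixels ~(275,348), (305,388), (325,435)). Release and go to the far tab.

Request:
{"fn": "drive_tool", "kwargs": {
  "jaw": 3,
  "targets": [
    [[0, 0, 0], [0, 0, 0]],
    [[0, 0, 0], [0, 0, 0]],
    [[0, 0, 0], [0, 0, 0]],
    [[0, 0, 0], [0, 0, 0]],
    [[0, 0, -2], [0, 0, 0]],
    [[0, 0, -5], [0, 0, 0]],
    [[0, 0, -8], [0, 0, 0]],
    [[0, 0, -10], [0, 0, 0]],
    [[0, 0, -10], [0, 0, 0]]
  ]
}}

```text
t: 11.75
ee_pos: [455.6, -158.4, 209.8]
eef_rot: [0.998, 0.065, 0.003, 0.002]
force: [0.7, 0.3, 1.3]
opening: 29.9
```

```bash
python3 - <<'E'
from h import *
to(613.9,-307.5,205,97.5)
P,W=cloud("side","s6")
h=cv2.cvtColor(P,cv2.COLOR_RGB2HSV)
c=np.array([583,-226.8]);a=np.radians(7.5);ex=np.array([np.cos(a),np.sin(a)]);ey=np.array([-np.sin(a),np.cos(a)])
d=W[...,:2]-c; U=d@ex; V=d@ey; Z=W[...,2]
k=(abs(V)<70)&(U<-60)&(U>-130)&(Z>85)&(Z<160)&(h[...,0]<16)&(h[...,1]>120)
s=np.polyfit(Z[k],U[k],1); print("near lean",k.sum(),s, "angle",np.pi/2-np.arctan(s[0]))
E
```

```text
t11.8 pos [ 455.6 -158.4  209.8] yaw -82.5 -> shift [13.8 16.9  0.6] turnz 0.000 F [0.7 0.3 1.3] open 29.9
near lean 670 [  0.1 -90.7] angle 1.454138193602747
```

Request:
{"fn": "drive_tool", "kwargs": {
  "jaw": 4,
  "targets": [
    [[3, 3.5, 0], [0, 0, 0]],
    [[6, 7, 0], [0, 0, 0]],
    [[9, 10.5, 0], [0, 0, 0]],
    [[11.5, 14, 0], [0, 0, 0]],
    [[13.8, 16.9, 0], [0, 0, 0]],
    [[13.8, 16.9, 2], [0, 0, 0]],
    [[13.8, 16.9, 5], [0, 0, 0]],
    [[13.8, 16.9, 8], [0, 0, 0]],
    [[13.8, 16.9, 8], [0, 0, 0]],
    [[13.8, 16.9, 8], [0, 0, 0]]
  ]
}}

```text
t: 12.63
ee_pos: [612.4, -306.7, 124.1]
eef_rot: [0.998, 0.065, -0.002, -0.002]
force: [-0.6, -0.7, 1.0]
opening: 40.1
```

```bash
python3 - <<'E'
from h import *
P,W=cloud("wrist","w7")
Z=W[:,:,2]
h=cv2.cvtColor(P,cv2.COLOR_RGB2HSV)
k=(Z>86)&(Z<113)&(h[...,0]<16)&(h[...,1]>120)&(np.hypot(W[...,0]-614,W[...,1]+308)<25)
print(rect(W,k))
r=rect(W,k)[0][0]
to(*r,78,97.5)
P,W=cloud("side"); h=cv2.cvtColor(P,cv2.COLOR_RGB2HSV);Z=W[...,2]
c=np.array([583,-226.8]);a=np.radians(7.5);ex=np.array([np.cos(a),np.sin(a)]);ey=np.array([-np.sin(a),np.cos(a)])
d=W[...,:2]-c; U=d@ex; V=d@ey
for z in range(85,160,8):
  k=(abs(V)<70)&(U<-50)&(U>-140)&(abs(Z-z)<4)&(h[...,0]<16)&(h[...,1]>120)
  print(z,np.percentile(U[k],[5,50,95]),k.sum()) if k.any() else 0
E
```

```text
(((615.520751953125, -308.0743408203125), (20.237409591674805, 4.952267169952393), 7.206080913543701), np.float64(107.69516875169832), 658)
t12.7 pos [ 613.2 -307.3  126.6] yaw -82.5 -> shift [0.2 0.1 4.9] turnz 0.000 F [0.4 0.4 0.6] open 39.7
85 [-82.1 -80.6 -79.4] 73
93 [-81.3 -79.7 -78.7] 91
101 [-79.4 -78.7 -77.7] 81
109 [-78.9 -78.  -76.8] 78
117 [-78. -77. -76.] 85
125 [-77.2 -76.3 -75. ] 82
133 [-76.2 -75.3 -74.3] 85
141 [-75.9 -74.5 -73. ] 87
149 [-74.7 -73.  -70.1] 78
```

Request:
{"fn": "drive_tool", "kwargs": {
  "targets": [
    [[0.2, 0.1, 2], [0, 0, 0]],
    [[0.2, 0.1, 3.5], [0, 0, 0]],
    [[0.2, 0.1, 4.5], [0, 0, 0]],
    [[0.2, 0.1, 4.7], [0, 0, 0]],
    [[0.2, 0.1, 4.7], [0, 0, 0]]
  ]
}}

```text
t: 13.15
ee_pos: [615.5, -308.2, 79.9]
eef_rot: [0.998, 0.065, 0.0, 0.0]
force: [0.3, -0.8, 1.2]
opening: 40.1
```

Request:
{"fn": "drive_tool", "kwargs": {
  "jaw": 0,
  "targets": [
    [[0, 0, 0], [0, 0, 0]],
    [[0, 0, 0], [0, 0, 0]],
    [[0, 0, 0], [0, 0, 0]],
    [[0, 0, 0], [0, 0, 0]],
    [[0, 0, 0], [0, 0, 0]],
    [[0, 0, 0], [0, 0, 0]],
    [[0, 0, 0], [0, 0, 0]],
    [[0, 0, 0], [0, 0, 0]]
  ]
}}

```text
t: 13.82
ee_pos: [615.7, -308.9, 80.3]
eef_rot: [0.998, 0.065, 0.001, 0.001]
force: [0.6, -4.0, 6.1]
opening: 4.2
```

Request:
{"fn": "drive_tool", "kwargs": {
  "targets": [
    [[0.3, 0, -0.59], [0, 0, 0]],
    [[0.66, 0, -1.14], [0, 0, 0]],
    [[1.07, 0, -1.65], [0, 0, 0]],
    [[1.53, 0, -2.12], [0, 0, 0]],
    [[2.03, 0, -2.55], [0, 0, 0]],
    [[2.57, 0, -2.92], [0, 0, 0]],
    [[3.15, 0, -3.23], [0, 0, 0]],
    [[3.76, 0, -3.49], [0, 0, 0]],
    [[4.39, 0, -3.68], [0, 0, 0]],
    [[5.03, 0, -3.81], [0, 0, 0]],
    [[5.68, 0, -3.87], [0, 0, 0]],
    [[6.34, 0, -3.87], [0, 0, 0]],
    [[7.0, 0, -3.8], [0, 0, 0]],
    [[7.0, 0, -3.8], [0, 0, 0]]
  ]
}}

```text
t: 14.98
ee_pos: [683.7, -299.8, 116.0]
eef_rot: [0.998, 0.065, -0.002, 0.0]
force: [-6.0, -5.9, 0.3]
opening: 3.6
```

Request:
{"fn": "drive_tool", "kwargs": {
  "jaw": 3,
  "targets": [
    [[0, 0, 0], [0, 0, 0]],
    [[0, 0, 0], [0, 0, 0]],
    [[0, 0, 0], [0, 0, 0]],
    [[0, 0, 0], [0, 0, 0]],
    [[0, 0, -2], [0, 0, 0]],
    [[0, 0, -4], [0, 0, 0]],
    [[0, 0, -6], [0, 0, 0]],
    [[0, 0, -8], [0, 0, 0]],
    [[0, 0, -8], [0, 0, 0]]
  ]
}}

```text
t: 15.73
ee_pos: [685.7, -299.3, 202.2]
eef_rot: [0.998, 0.065, 0.003, 0.002]
force: [-0.2, -0.5, 0.5]
opening: 30.1
```

```bash
cat >> h.py <<'E'
C=np.array([583,-226.8]);_a=np.radians(7.5);ex=np.array([np.cos(_a),np.sin(_a)]);ey=np.array([-np.sin(_a),np.cos(_a)])
def cart(u,v): return C+u*ex+v*ey
def lean(P,W,side,edges=range(85,160,15)):
  h=cv2.cvtColor(P,cv2.COLOR_RGB2HSV);Z=W[...,2];d=W[...,:2]-C;U=d@ex;V=d@ey
  for z in edges:
    k=(abs(V)<75)&(abs(U*side-90)<55)&(abs(Z-z)<3)&(h[...,0]<16)&(h[...,1]>120)
    if k.sum()>15: print(z,np.percentile(U[k],[5,50,95]),k.sum())
E
python3 - <<'E'
from h import *
P,W=cloud("scene"); print("far");lean(P,W,1)
P,W=cloud("side","s8"); print("far");lean(P,W,1);print("near");lean(P,W,-1)
cv2.imwrite("pics/s8c.png",cv2.resize(P[180:380,220:440,::-1],None,fx=3,fy=3))
to(*cart(45,30),230,97.5)
E
```

```text
far
85 [69.6 76.2 82.8] 94
100 [62.7 68.5 74.4] 111
115 [54.7 60.9 67.8] 95
130 [47.7 54.  59.1] 117
145 [45.7 49.5 53.1] 33
far
near
85 [-81.7 -80.6 -79.7] 62
100 [-80.2 -79.1 -77.9] 64
115 [-78.3 -77.3 -76.2] 69
130 [-76.6 -75.6 -74.7] 67
145 [-74.7 -73.8 -70.9] 75
t15.8 pos [ 684.8 -298.8  197.3] yaw -82.5 -> shift [ -4.7 -11.5  -3.3] turnz 0.000 F [ 0.   0.4 -0.7] open 29.7
```

View pics/s8c.png

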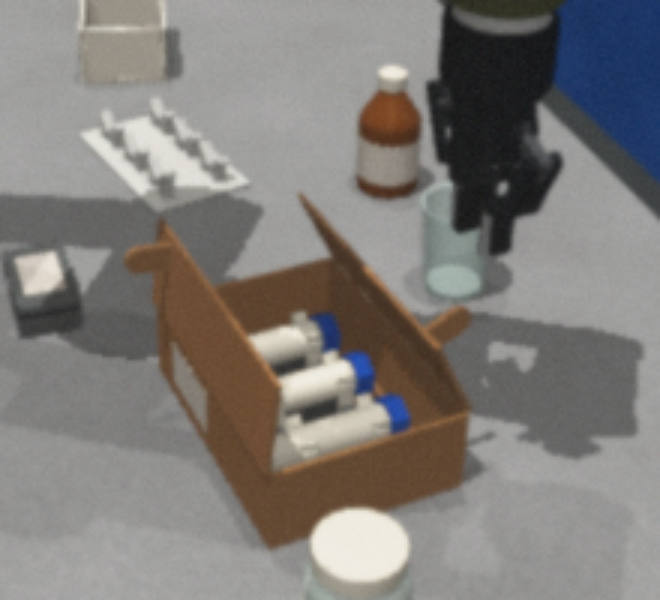

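Far flap is at about 1.1 rad, near about 1.46 rad; three tubes, caps toward +x (crop (322,330), (357,373), (395,413)). I'll push both flaps outward from inside with shut fingers.

Request:
{"fn": "drive_tool", "kwargs": {
  "jaw": 0,
  "targets": [
    [[-2.5, -4, 0], [0, 0, 0]],
    [[-5, -8, 0], [0, 0, 0]],
    [[-7.7, -11.5, 0], [0, 0, 0]],
    [[-7.7, -11.5, 0], [0, 0, 0]],
    [[-7.7, -11.5, 2], [0, 0, 0]],
    [[-7.7, -11.5, 5], [0, 0, 0]],
    [[-7.7, -11.5, 7.8], [0, 0, 0]],
    [[-7.7, -11.5, 7.8], [0, 0, 0]],
    [[-6.5, -11.5, 7.8], [0, 0, 0]],
    [[-5.5, -11.5, 7.8], [0, 0, 0]],
    [[-4.7, -11.5, 7.8], [0, 0, 0]],
    [[-3.9, -11.5, 7.8], [0, 0, 0]],
    [[-3.1, -11.5, 7.8], [0, 0, 0]],
    [[-2.3, -11.5, 7.8], [0, 0, 0]],
    [[-1.6, -11.5, 7.8], [0, 0, 0]],
    [[-1.2, -11.5, 7.8], [0, 0, 0]],
    [[-1.2, -11.5, 7.8], [0, 0, 0]]
  ]
}}

```text
t: 17.25
ee_pos: [658.1, -186.4, 119.3]
eef_rot: [0.998, 0.065, 0.0, -0.0]
force: [-0.1, 0.7, 0.0]
opening: -0.1
```

Request:
{"fn": "drive_tool", "kwargs": {
  "targets": [
    [[-2.5, 0, 0], [0, 0, 0]],
    [[-5, 0, 0], [0, 0, 0]],
    [[-8, 0, 0], [0, 0, 0]],
    [[-11, 0, 0], [0, 0, 0]],
    [[-12, 0, 0], [0, 0, 0]],
    [[-13, 0, 0], [0, 0, 0]],
    [[-14, 0, 0], [0, 0, 0]],
    [[-15, 0, 0], [0, 0, 0]],
    [[-15.7, 0, 0], [0, 0, 0]],
    [[-15.7, 0, 0], [0, 0, 0]],
    [[-14, 0, 0], [0, 0, 0]],
    [[-11, 0, 0], [0, 0, 0]],
    [[-8, 0, 0], [0, 0, 0]],
    [[-8, 0, -4], [0, 0, 0]],
    [[-8, 0, -8], [0, 0, 0]],
    [[-8, 0, -12], [0, 0, 0]],
    [[-8, 0, -14], [0, 0, 0]],
    [[-8, 0, -14], [0, 0, 0]],
    [[-8, 0, -14], [0, 0, 0]]
  ]
}}

```text
t: 18.83
ee_pos: [578.8, -196.9, 259.7]
eef_rot: [0.998, 0.065, 0.001, 0.0]
force: [-0.1, -0.3, -0.9]
opening: -0.0
```

```bash
python3 - <<'E'
from h import *
P,W=cloud("scene"); print("far");lean(P,W,1)
P,W=cloud("side"); print("near");lean(P,W,-1)
P,W=cloud("wrist","w9")
h=cv2.cvtColor(P,cv2.COLOR_RGB2HSV);Z=W[...,2];d=W[...,:2]-C;U=d@ex;V=d@ey
for v in (-58,0,58):
  k=(abs(U)<45)&(abs(V-v)<14)&(Z>40)&(Z<60)&(h[...,1]<60); print(v,"tube top V,Z,",np.median(V[k&(Z>np.nanpercentile(Z[k],70))]),np.percentile(Z[k],95),k.sum())
  b=(abs(V-v)<25)&(h[...,0]>100)&(h[...,0]<130)&(h[...,1]>120)&(Z>30)&(Z<60); print(" cap U",np.nanmin(U[b]),np.nanmax(U[b]),"V",np.nanmin(V[b]),np.nanmax(V[b]))
to(*cart(0,0),120,97.5)
E
```

```text
far
85 [82.2 84.7 87.2] 50
100 [84.5 87.8 91. ] 46
115 [88.8 91.5 94.2] 44
130 [92.7 95.1 98. ] 57
145 [ 93.6  97.8 101.4] 57
near
85 [-85.4 -84.8 -84.2] 20
100 [-87.8 -87.4 -86.7] 21
115 [-90.8 -90.3 -89.1] 18
130 [-93.5 -92.8 -92.5] 26
145 [-96.1 -95.  -92.4] 77
-58 tube top V,Z, -57.51907055486317 50.47759553763603 2757
 cap U 39.792558998009994 54.93807847312376 V -73.03610406353117 -41.63384181858775
0 tube top V,Z, 0.07591460709902821 50.52122207881909 2820
 cap U 40.753089752792995 55.18456899190851 V -15.826310443754505 15.691170286094211
58 tube top V,Z, 57.980757893549765 50.50022968783767 2780
 cap U 40.07199541481786 54.302142570821246 V 42.47452580604461 73.74131272536603
t19.0 pos [ 578.1 -196.7  257.4] yaw -82.5 -> shift [ 0.1  3.1 13.7] turnz -0.000 F [-0.3  0.1  0. ] open 0.0
```

View pics/w9.png

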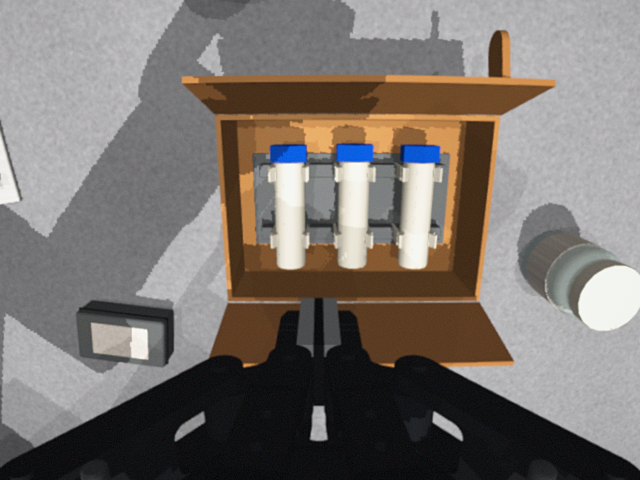

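All three tubes sit in the clips (pixels (290,205), (353,205), (416,205)), both flaps stand at about 1.75 rad, and the slide box is at (126,333). I pick the middle tube first.

Request:
{"fn": "drive_tool", "kwargs": {
  "jaw": 4.4,
  "targets": [
    [[0, 3, 2], [0, 0, 0]],
    [[-0.1, 3.1, 6], [0, 0, 0]],
    [[-0.1, 3.1, 10], [0, 0, 0]],
    [[-0.1, 3.1, 14], [0, 0, 0]],
    [[-0.1, 3.1, 17], [0, 0, 0]],
    [[-0.1, 3.1, 17.5], [0, 0, 0]],
    [[-0.1, 3.1, 17.5], [0, 0, 0]],
    [[-0.1, 3.1, 17.5], [0, 0, 0]]
  ]
}}

```text
t: 19.65
ee_pos: [582.1, -228.1, 85.5]
eef_rot: [0.998, 0.065, 0.001, 0.0]
force: [0.9, -0.6, 0.6]
opening: 44.1
```

```bash
python3 - <<'E'
from h import *
to(*cart(-2,0.2),16,97.5)
E
```

```text
t19.6 pos [ 582.1 -228.1   85.5] yaw -82.5 -> shift [-0.1 -0.1  7. ] turnz -0.000 F [ 0.9 -0.6  0.6] open 44.1
```

Request:
{"fn": "drive_tool", "kwargs": {
  "targets": [
    [[-0.1, -0.1, 1], [0, 0, 0]],
    [[-0.1, -0.1, 2], [0, 0, 0]],
    [[-0.1, -0.1, 3], [0, 0, 0]],
    [[-0.1, -0.1, 4], [0, 0, 0]],
    [[-0.1, -0.1, 5], [0, 0, 0]],
    [[-0.1, -0.1, 6], [0, 0, 0]],
    [[-0.1, -0.1, 6.7], [0, 0, 0]],
    [[-0.1, -0.1, 6.8], [0, 0, 0]],
    [[-0.1, -0.1, 6.8], [0, 0, 0]]
  ]
}}

```text
t: 20.4
ee_pos: [580.2, -226.9, 15.6]
eef_rot: [0.998, 0.065, -0.0, -0.0]
force: [-0.2, 0.0, -0.0]
opening: 44.1
```

Request:
{"fn": "drive_tool", "kwargs": {
  "jaw": 2,
  "targets": [
    [[0, 0, 0], [0, 0, 0]],
    [[0, 0, 0], [0, 0, 0]],
    [[0, 0, 0], [0, 0, 0]],
    [[0, 0, 0], [0, 0, 0]],
    [[0, 0, 0], [0, 0, 0]],
    [[0, 0, 0], [0, 0, 0]],
    [[0, 0, 0], [0, 0, 0]],
    [[0, 0, 0], [0, 0, 0]]
  ]
}}

```text
t: 21.07
ee_pos: [580.7, -227.2, 16.8]
eef_rot: [0.998, 0.065, 0.001, 0.0]
force: [-1.0, -1.4, 5.5]
opening: 26.2
```

Request:
{"fn": "drive_tool", "kwargs": {
  "targets": [
    [[0, 0, -0.3], [0, 0, 0]],
    [[0, 0, -0.6], [0, 0, 0]],
    [[0, 0, -0.9], [0, 0, 0]],
    [[0, 0, -1.2], [0, 0, 0]],
    [[0, 0, -1.6], [0, 0, 0]],
    [[0, 0, -2.2], [0, 0, 0]],
    [[0, 0, -4], [0, 0, 0]],
    [[0, 0, -6], [0, 0, 0]],
    [[0, 0, -8], [0, 0, 0]],
    [[0, 0, -11], [0, 0, 0]],
    [[0, 0, -14], [0, 0, 0]],
    [[0, 0, -17], [0, 0, 0]],
    [[0, 0, -18], [0, 0, 0]],
    [[0, 0, -18], [0, 0, 0]]
  ]
}}

```text
t: 22.23
ee_pos: [581.3, -227.3, 199.5]
eef_rot: [0.998, 0.065, 0.002, 0.002]
force: [0.5, -0.1, -0.6]
opening: 26.4
```

```bash
python3 - <<'E'
from h import *
to(565,212,196,104.8)
to(565,212,60,104.8)
E
```

```text
t22.2 pos [ 581.3 -227.3  199.5] yaw -82.5 -> shift [  4.1 -43.8   0.2] turnz -0.127 F [ 0.5 -0.1 -0.6] open 26.4
t22.2 pos [ 581.3 -227.3  199.5] yaw -82.5 -> shift [  4.1 -43.8  13.8] turnz -0.127 F [ 0.5 -0.1 -0.6] open 26.4
```

Request:
{"fn": "drive_tool", "kwargs": {
  "targets": [
    [[0.4, -4, 0], [0, 0, 0]],
    [[0.8, -8, 0], [0, 0, 0]],
    [[1.2, -12, 0], [0, 0, -0.05]],
    [[1.6, -16, 0], [0, 0, -0.1]],
    [[2, -20, 0], [0, 0, -0.127]],
    [[2.4, -24, 0], [0, 0, -0.127]],
    [[2.8, -28, 0], [0, 0, -0.127]],
    [[3.2, -32, 0], [0, 0, -0.127]],
    [[3.4, -34, 0], [0, 0, -0.127]],
    [[3.4, -34, 0], [0, 0, -0.127]],
    [[3.4, -34, 0], [0, 0, -0.127]],
    [[3.4, -34, 0], [0, 0, -0.127]]
  ]
}}

```text
t: 23.23
ee_pos: [569.4, 113.9, 195.0]
eef_rot: [0.992, 0.128, -0.001, 0.0]
force: [0.3, -0.1, -0.5]
opening: 26.5
```

```bash
python3 - <<'E'
from h import *
P,W=cloud("wrist","w10"); Z=W[...,2]
np.savez("pics/w10.npz",P=P,W=W)
h=cv2.cvtColor(P,cv2.COLOR_RGB2HSV)
roi=(W[...,0]>470)&(W[...,0]<670)&(W[...,1]>80)&(W[...,1]<340)
k=roi&(Z>3)&(Z<9); print("base",rect(W,k)); print(np.nanmedian(Z[roi&(Z<3)]))
k=roi&(Z>15)&(Z<45); print("blocks",rect(W,k))
to(565,212,196,104.8)
E
```

```text
base (((595.189697265625, 223.9403533935547), (164.85304260253906, 188.1322784423828), 14.08237361907959), np.float64(6.19936075784758), 20141)
0.2199143937621521
blocks (((568.46337890625, 215.77206420898438), (73.17472076416016, 160.72097778320312), 14.170364379882812), np.float64(27.84422641430027), 5024)
t23.3 pos [569.6 113.5 195.2] yaw -75.3 -> shift [ 2.1 -9.6 -0.1] turnz -0.002 F [ 0.2 -0.8 -0.3] open 26.7
```

View pics/w10.png

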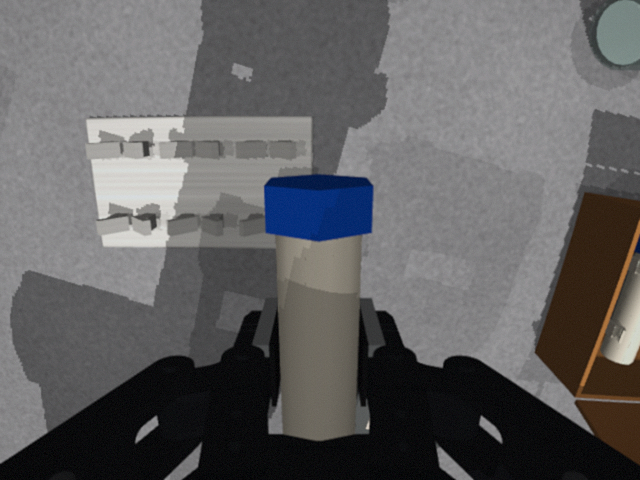

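Rest visible at left (pixels (87,118)–(312,247)), the tube held straight. Refine the rest pose from this saved view.

```bash
python3 - <<'E'
from h import *
f=np.load("pics/w10.npz");P,W=f["P"],f["W"];Z=W[...,2]
k=(Z>2.5)&(Z<45)&(np.hypot(W[...,0]-568,W[...,1]-216)<125)
k=cv2.morphologyEx(k.astype(np.uint8),cv2.MORPH_OPEN,np.ones((5,5)))
n,l,s,_=cv2.connectedComponentsWithStats(k); i=1+np.argmax(s[1:,4]); print(s[i]); k=l==i
print("whole",rect(W,k))
a=np.radians(14.2);e1=np.array([np.cos(a),np.sin(a)]);e2=np.array([-e1[1],e1[0]])
d=W[...,:2]-[568.5,215.8];U=d@e1;V=d@e2
b=(Z>15)&(Z<45)&(abs(U)<60)&(abs(V)<100)
for sgn in(1,-1):
  q=b&(sgn*U>15)
  print(sgn,"U range",np.percentile(U[q],[1,99]),"V hist:")
  hh,ed=np.histogram(V[q&(Z>29)],bins=np.arange(-90,91,6));print(dict(zip(ed[:-1].astype(int).tolist(),hh.tolist())))
# column/edge of base in U,V
q=k&(abs(Z-6)<3);print("base U",np.percentile(U[q],[.5,99.5]),"V",np.percentile(V[q],[.5,99.5]))
E
```

```text
[   86   116   227   132 25306]
whole (((568.9074096679688, 215.61468505859375), (109.81657409667969, 184.77122497558594), 14.08237361907959), np.float64(6.45280433335695), 25306)
1 U range [24.3 36.4] V hist:
{-90: 0, -84: 68, -78: 135, -72: 17, -66: 0, -60: 0, -54: 0, -48: 79, -42: 131, -36: 10, -30: 0, -24: 126, -18: 80, -12: 1, -6: 0, 0: 0, 6: 3, 12: 157, 18: 62, 24: 0, 30: 29, 36: 122, 42: 40, 48: 0, 54: 0, 60: 0, 66: 56, 72: 138, 78: 20, 84: 0}
-1 U range [-35.9 -23.6] V hist:
{-90: 0, -84: 0, -78: 0, -72: 0, -66: 0, -60: 0, -54: 0, -48: 75, -42: 107, -36: 7, -30: 0, -24: 106, -18: 82, -12: 0, -6: 0, 0: 0, 6: 5, 12: 137, 18: 56, 24: 0, 30: 17, 36: 122, 42: 35, 48: 0, 54: 0, 60: 0, 66: 57, 72: 135, 78: 18, 84: 0}
base U [-53.4  54.9] V [-91.7  90.3]
```

```bash
cat >> h.py <<'E'
RC=np.array([568.9,215.6]);_b=np.radians(14.08);r1=np.array([np.cos(_b),np.sin(_b)]);r2=np.array([-r1[1],r1[0]])
def rest(i): return RC+58*(i-1)*r2
E
python3 -c "
from h import *
to(*rest(2),60,104.08)
to(*rest(2),17.5,104.08)"
```

```text
t23.3 pos [569.6 113.5 195.2] yaw -75.3 -> shift [  2.6 -15.7  13.5] turnz 0.011 F [ 0.2 -0.8 -0.3] open 26.7
t23.3 pos [569.6 113.5 195.2] yaw -75.3 -> shift [  2.6 -15.7  17.8] turnz 0.011 F [ 0.2 -0.8 -0.3] open 26.7
```

Request:
{"fn": "drive_tool", "kwargs": {
  "targets": [
    [[0.6, -4, 0], [0, 0, 0.01]],
    [[1.3, -8, 0], [0, 0, 0.01]],
    [[2, -12, 0], [0, 0, 0.01]],
    [[2.5, -15, 0], [0, 0, 0.01]],
    [[2.6, -15.7, 2], [0, 0, 0.01]],
    [[2.6, -15.7, 5], [0, 0, 0.01]],
    [[2.6, -15.7, 8], [0, 0, 0.01]],
    [[2.6, -15.7, 11], [0, 0, 0.01]],
    [[2.6, -15.7, 13], [0, 0, 0.01]],
    [[2.6, -15.7, 13.5], [0, 0, 0.01]],
    [[2.6, -15.7, 13.5], [0, 0, 0.01]],
    [[2.6, -15.7, 13.5], [0, 0, 0.01]]
  ]
}}

```text
t: 24.28
ee_pos: [555.7, 272.5, 62.2]
eef_rot: [0.992, 0.123, 0.001, -0.0]
force: [0.7, -0.2, -0.2]
opening: 26.3
```

```bash
python3 -c "
from h import *
to(*rest(2),17.5,104.08)
P,W=cloud('wrist');Z=W[...,2];d=W[...,:2]-rest(2);U=d@r1;V=d@r2
h=cv2.cvtColor(P,cv2.COLOR_RGB2HSV)
b=(h[...,0]>100)&(h[...,0]<130)&(h[...,1]>120)&(np.hypot(U,V)<100)
print('cap U',np.nanpercentile(U[b],[1,99]),'V',np.nanpercentile(V[b],[1,99]),'Z',np.nanpercentile(Z[b],[1,99]))
"
```

```text
t24.3 pos [555.7 272.5  62.2] yaw -75.9 -> shift [-0.1  0.   4.5] turnz 0.001 F [ 0.7 -0.2 -0.2] open 26.3
cap U [-5.9 58.4] V [-53.3  56.1] Z [ 70.9 153.1]
```

Request:
{"fn": "drive_tool", "kwargs": {
  "targets": [
    [[-0.1, 0, 1], [0, 0, 0]],
    [[-0.1, 0, 2], [0, 0, 0]],
    [[-0.1, 0, 3], [0, 0, 0]],
    [[-0.1, 0, 3.6], [0, 0, 0]],
    [[-0.1, 0, 4.1], [0, 0, 0]],
    [[-0.1, 0, 4.4], [0, 0, 0]],
    [[-0.1, 0, 4.5], [0, 0, 0]],
    [[-0.1, 0, 4.5], [0, 0, 0]]
  ]
}}

```text
t: 25.0
ee_pos: [554.4, 271.8, 17.4]
eef_rot: [0.992, 0.124, 0.0, 0.001]
force: [-5.3, -8.7, 12.6]
opening: 26.5
```

Request:
{"fn": "drive_tool", "kwargs": {
  "jaw": 4.4,
  "targets": [
    [[0, 0, 0], [0, 0, 0]],
    [[0, 0, 0], [0, 0, 0]],
    [[0, 0, 0], [0, 0, 0]],
    [[0, 0, 0], [0, 0, 0]],
    [[0, 0, 0], [0, 0, 0]],
    [[0, 0, 0], [0, 0, 0]],
    [[0, 0, -1], [0, 0, 0]],
    [[0, 0, -2], [0, 0, 0]],
    [[0, 0, -4], [0, 0, 0]],
    [[0, 0, -7], [0, 0, 0]],
    [[0, 0, -11], [0, 0, 0]],
    [[0, 0, -15], [0, 0, 0]],
    [[0, 0, -18], [0, 0, 0]],
    [[0, 0, -18], [0, 0, 0]],
    [[0, 0, -18], [0, 0, 0]]
  ]
}}

```text
t: 26.25
ee_pos: [554.4, 273.0, 198.8]
eef_rot: [0.992, 0.124, 0.002, -0.0]
force: [-0.9, -0.5, -0.3]
opening: 44.1
```

```bash
cat >> h.py <<'E'
def tubecheck(i,P,W):
    Z=W[...,2];d=W[...,:2]-rest(i);U=d@r1;V=d@r2;h=cv2.cvtColor(P,cv2.COLOR_RGB2HSV)
    b=(h[...,0]>100)&(h[...,0]<130)&(h[...,1]>120)&(abs(V)<28)&(abs(U)<90)&(Z>10)&(Z<70)
    k=(abs(U)<75)&(abs(V)<20)&(Z>41)&(Z<62)&~b
    if k.sum()<50: print(i,"no tube");return
    s=np.polyfit(U[k],V[k],1)
    print(i,"cap U %s body U %s V mid %.1f slope %.3f top Z %s"%(np.percentile(U[b],[1,99]),np.percentile(U[k],[1,99]),s[1],s[0],np.percentile(Z[k],[50,95])))
E
python3 -c "
from h import *
P,W=cloud('wrist','w11');tubecheck(2,P,W)
to(*cart(-2,58.2),202,97.5)
"
```

```text
2 cap U [43.5 57.1] body U [-52.3  42.2] V mid -0.1 slope 0.001 top Z [48.2 50.4]
t26.3 pos [553.7 272.7 196.7] yaw -75.8 -> shift [-8.9 43.3 -0.5] turnz 0.117 F [-0.8 -0.5 -1.5] open 43.6
```

Tube 1 is seated exactly. Next the clip2 tube.

Request:
{"fn": "drive_tool", "kwargs": {
  "targets": [
    [[-0.8, 4, 0], [0, 0, 0.05]],
    [[-1.6, 8, 0], [0, 0, 0.117]],
    [[-2.5, 12, 0], [0, 0, 0.117]],
    [[-3.3, 16, 0], [0, 0, 0.117]],
    [[-4.1, 20, 0], [0, 0, 0.117]],
    [[-4.9, 24, 0], [0, 0, 0.117]],
    [[-5.8, 28, 0], [0, 0, 0.117]],
    [[-6.6, 32, 0], [0, 0, 0.117]],
    [[-7.4, 36, 0], [0, 0, 0.117]],
    [[-8.2, 40, 0], [0, 0, 0.117]],
    [[-8.9, 43.3, 0], [0, 0, 0.117]],
    [[-8.9, 43.3, 3], [0, 0, 0.117]],
    [[-8.9, 43.3, 7], [0, 0, 0.117]],
    [[-8.9, 43.3, 10], [0, 0, 0.117]],
    [[-8.9, 43.3, 11], [0, 0, 0.117]],
    [[-8.9, 43.3, 11], [0, 0, 0.117]],
    [[-8.9, 43.3, 11], [0, 0, 0.117]]
  ]
}}

```text
t: 27.72
ee_pos: [574.1, -168.8, 86.8]
eef_rot: [0.998, 0.065, 0.0, 0.0]
force: [-0.2, 0.3, 1.3]
opening: 43.8
```

```bash
cat >> h.py <<'E'
def clipcheck(v,P,W):
    Z=W[...,2];d=W[...,:2]-C;U=d@ex;V=d@ey;h=cv2.cvtColor(P,cv2.COLOR_RGB2HSV)
    b=(h[...,0]>100)&(h[...,0]<130)&(h[...,1]>120)&(abs(V-v)<26)&(abs(U)<75)&(Z>20)&(Z<60)
    print("clip",v,"cap U",np.percentile(U[b],[1,99]),"V",np.percentile(V[b],[1,99]).mean(),"Z",np.percentile(Z[b],99))
E
python3 -c "
from h import *
P,W=cloud('wrist','w12');clipcheck(58,P,W)
to(*cart(-2,58.2),16,97.5)
"
```

```text
clip 58 cap U [40.5 54.1] V 58.148632782812015 Z 54.601711919474894
t27.8 pos [ 574.6 -169.1   87.8] yaw -82.5 -> shift [-0.1  0.   7.2] turnz 0.000 F [-0.  -0.2  0.7] open 43.9
```

Request:
{"fn": "drive_tool", "kwargs": {
  "targets": [
    [[-0.2, 0, 1], [0, 0, 0]],
    [[-0.2, 0, 2], [0, 0, 0]],
    [[-0.2, 0, 3], [0, 0, 0]],
    [[-0.2, 0, 4], [0, 0, 0]],
    [[-0.2, 0, 5], [0, 0, 0]],
    [[-0.2, 0, 6], [0, 0, 0]],
    [[-0.2, 0, 6.7], [0, 0, 0]],
    [[-0.2, 0, 7], [0, 0, 0]],
    [[-0.2, 0, 7], [0, 0, 0]]
  ]
}}

```text
t: 28.52
ee_pos: [575.2, -172.7, 19.3]
eef_rot: [0.998, 0.065, 0.005, 0.004]
force: [4.7, -15.5, 14.8]
opening: 43.6
```

Request:
{"fn": "drive_tool", "kwargs": {
  "jaw": 2,
  "targets": [
    [[0, 0, 0], [0, 0, 0]],
    [[0, 0, 0], [0, 0, 0]],
    [[0, 0, 0], [0, 0, 0]],
    [[0, 0, 0], [0, 0, 0]],
    [[0, 0, 0], [0, 0, 0]],
    [[0, 0, 0], [0, 0, 0]],
    [[0, 0, 0], [0, 0, 0]],
    [[0, 0, 0], [0, 0, 0]]
  ]
}}

```text
t: 29.18
ee_pos: [572.3, -169.6, 16.6]
eef_rot: [0.998, 0.065, 0.001, 0.001]
force: [-0.9, -2.5, 8.0]
opening: 26.3
```

Request:
{"fn": "drive_tool", "kwargs": {
  "targets": [
    [[0, 0, -0.3], [0, 0, 0]],
    [[0, 0, -0.6], [0, 0, 0]],
    [[0, 0, -0.9], [0, 0, 0]],
    [[0, 0, -1.2], [0, 0, 0]],
    [[0, 0, -1.6], [0, 0, 0]],
    [[0, 0, -2.2], [0, 0, 0]],
    [[0, 0, -4], [0, 0, 0]],
    [[0, 0, -6], [0, 0, 0]],
    [[0, 0, -8], [0, 0, 0]],
    [[0, 0, -11], [0, 0, 0]],
    [[0, 0, -14], [0, 0, 0]],
    [[0, 0, -17], [0, 0, 0]],
    [[0, 0, -18], [0, 0, 0]],
    [[0, 0, -18], [0, 0, 0]]
  ]
}}

```text
t: 30.35
ee_pos: [572.7, -169.2, 199.3]
eef_rot: [0.998, 0.065, 0.002, 0.001]
force: [0.2, -0.1, -2.1]
opening: 26.4
```

```bash
python3 -c "
from h import *
to(*rest(1),62,104.08)
"
```

```text
t30.4 pos [ 572.7 -169.2  199.3] yaw -82.5 -> shift [  4.6 -38.2  13.6] turnz -0.115 F [ 0.2 -0.1 -2.1] open 26.4
```

A finger knuckle touched the carton's end wall (~21 N); for the last tube I'll use a narrower opening and go less deep. Place this one in notch 1.

Request:
{"fn": "drive_tool", "kwargs": {
  "targets": [
    [[0.5, -4, 0], [0, 0, 0]],
    [[1, -8, 0], [0, 0, -0.05]],
    [[1.5, -12, 0], [0, 0, -0.115]],
    [[2, -16, 0], [0, 0, -0.115]],
    [[2.4, -20, 0], [0, 0, -0.115]],
    [[2.9, -24, 0], [0, 0, -0.115]],
    [[3.4, -28, 0], [0, 0, -0.115]],
    [[3.9, -32, 0], [0, 0, -0.115]],
    [[4.4, -36, 0], [0, 0, -0.115]],
    [[4.6, -38.2, 0], [0, 0, -0.115]],
    [[4.6, -38.2, 0], [0, 0, -0.115]],
    [[4.6, -38.2, 3], [0, 0, -0.115]],
    [[4.6, -38.2, 6], [0, 0, -0.115]],
    [[4.6, -38.2, 9], [0, 0, -0.115]],
    [[4.6, -38.2, 12], [0, 0, -0.115]],
    [[4.6, -38.2, 13.5], [0, 0, -0.115]],
    [[4.6, -38.2, 13.5], [0, 0, -0.115]],
    [[4.6, -38.2, 13.5], [0, 0, -0.115]]
  ]
}}

```text
t: 31.85
ee_pos: [566.9, 215.1, 60.0]
eef_rot: [0.992, 0.122, -0.001, 0.0]
force: [0.6, -0.1, 0.4]
opening: 26.2
```

```bash
python3 -c "
from h import *
to(*rest(1),17.5,104.08)
P,W=cloud('wrist');Z=W[...,2];d=W[...,:2]-rest(1);U=d@r1;V=d@r2
h=cv2.cvtColor(P,cv2.COLOR_RGB2HSV)
b=(h[...,0]>100)&(h[...,0]<130)&(h[...,1]>120)&(U>30)&(abs(V)<26)&(Z>55)&(Z<120)
print('cap U',np.nanpercentile(U[b],[1,99]),'V',np.nanpercentile(V[b],[1,99]),'Z',np.nanpercentile(Z[b],[1,99]))
"
```

```text
t31.9 pos [566.9 215.1  60. ] yaw -75.9 -> shift [0.2 0.  4.2] turnz -0.000 F [ 0.6 -0.1  0.4] open 26.2
cap U [41.7 55.4] V [-14.4  15.8] Z [67.7 97.6]
```

Request:
{"fn": "drive_tool", "kwargs": {
  "targets": [
    [[0.2, 0, 1], [0, 0, 0]],
    [[0.2, 0, 2], [0, 0, 0]],
    [[0.2, 0, 3], [0, 0, 0]],
    [[0.2, 0, 3.5], [0, 0, 0]],
    [[0.2, 0, 3.9], [0, 0, 0]],
    [[0.2, 0, 4.1], [0, 0, 0]],
    [[0.2, 0, 4.2], [0, 0, 0]],
    [[0.2, 0, 4.2], [0, 0, 0]]
  ]
}}

```text
t: 32.57
ee_pos: [569.6, 216.2, 19.1]
eef_rot: [0.992, 0.123, 0.0, -0.0]
force: [0.2, 0.6, -1.3]
opening: 26.5
```

Request:
{"fn": "drive_tool", "kwargs": {
  "jaw": 4.4,
  "targets": [
    [[0, 0, 0], [0, 0, 0]],
    [[0, 0, 0], [0, 0, 0]],
    [[0, 0, 0], [0, 0, 0]],
    [[0, 0, 0], [0, 0, 0]],
    [[0, 0, 0], [0, 0, 0]],
    [[0, 0, 0], [0, 0, 0]],
    [[0, 0, -1], [0, 0, 0]],
    [[0, 0, -2], [0, 0, 0]],
    [[0, 0, -4], [0, 0, 0]],
    [[0, 0, -7], [0, 0, 0]],
    [[0, 0, -11], [0, 0, 0]],
    [[0, 0, -15], [0, 0, 0]],
    [[0, 0, -18], [0, 0, 0]],
    [[0, 0, -18], [0, 0, 0]],
    [[0, 0, -18], [0, 0, 0]]
  ]
}}

```text
t: 33.82
ee_pos: [570.1, 216.3, 201.7]
eef_rot: [0.992, 0.123, 0.002, -0.0]
force: [-0.4, -0.7, -0.8]
opening: 44.0
```

```bash
python3 -c "
from h import *
P,W=cloud('wrist');tubecheck(1,P,W);tubecheck(2,P,W)
to(*cart(-3,-57),195,97.5)
"
```

```text
1 cap U [44.6 58.2] body U [-51.3  44.1] V mid -0.2 slope -0.003 top Z [48.2 50.5]
2 cap U [43.5 57.3] body U [-52.4  42.1] V mid -1.2 slope 0.003 top Z [48.2 50.5]
t33.9 pos [569.3 216.1 199.6] yaw -75.9 -> shift [-10.4  48.9   0.5] turnz 0.115 F [-0.5 -1.1 -0.6] open 43.8
```

Both seated. Last tube, with the jaw at 3.8.

Request:
{"fn": "drive_tool", "kwargs": {
  "jaw": 3.8,
  "targets": [
    [[-0.8, 4, 0], [0, 0, 0.05]],
    [[-1.7, 8, 0], [0, 0, 0.115]],
    [[-2.6, 12, 0], [0, 0, 0.115]],
    [[-3.4, 16, 0], [0, 0, 0.115]],
    [[-4.3, 20, 0], [0, 0, 0.115]],
    [[-5.1, 24, 0], [0, 0, 0.115]],
    [[-6, 28, 0], [0, 0, 0.115]],
    [[-6.8, 32, 0], [0, 0, 0.115]],
    [[-7.7, 36, 0], [0, 0, 0.115]],
    [[-8.5, 40, 0], [0, 0, 0.115]],
    [[-9.4, 44, 0], [0, 0, 0.115]],
    [[-10.2, 48, 0], [0, 0, 0.115]],
    [[-10.4, 48.9, 1], [0, 0, 0.115]],
    [[-10.4, 48.9, 5], [0, 0, 0.115]],
    [[-10.4, 48.9, 9], [0, 0, 0.115]],
    [[-10.4, 48.9, 11.3], [0, 0, 0.115]],
    [[-10.4, 48.9, 11.3], [0, 0, 0.115]],
    [[-10.4, 48.9, 11.3], [0, 0, 0.115]]
  ]
}}

```text
t: 35.37
ee_pos: [587.1, -282.9, 85.0]
eef_rot: [0.998, 0.065, -0.001, -0.001]
force: [0.2, 0.2, 0.5]
opening: 38.1
```

```bash
python3 -c "
from h import *
P,W=cloud('wrist','w12');clipcheck(-58,P,W)
to(*cart(-3,-57),20,97.5)
"
```

```text
clip -58 cap U [40.7 54.4] V -57.76124390475531 Z 54.66770477943455
t35.4 pos [ 588.  -283.5   87. ] yaw -82.5 -> shift [-0.1  0.   6.7] turnz 0.000 F [ 0.8 -0.   1. ] open 37.7
```

Request:
{"fn": "drive_tool", "kwargs": {
  "targets": [
    [[-0.1, 0, 1], [0, 0, 0]],
    [[-0.1, 0, 2], [0, 0, 0]],
    [[-0.1, 0, 3], [0, 0, 0]],
    [[-0.1, 0, 4], [0, 0, 0]],
    [[-0.1, 0, 5], [0, 0, 0]],
    [[-0.1, 0, 6], [0, 0, 0]],
    [[-0.1, 0, 6.5], [0, 0, 0]],
    [[-0.1, 0, 6.5], [0, 0, 0]]
  ]
}}

```text
t: 36.08
ee_pos: [586.1, -283.2, 19.4]
eef_rot: [0.998, 0.065, -0.001, -0.001]
force: [0.4, -0.8, -1.0]
opening: 38.0
```

Request:
{"fn": "drive_tool", "kwargs": {
  "jaw": 2,
  "targets": [
    [[0, 0, 0], [0, 0, 0]],
    [[0, 0, 0], [0, 0, 0]],
    [[0, 0, 0], [0, 0, 0]],
    [[0, 0, 0], [0, 0, 0]],
    [[0, 0, 0], [0, 0, 0]],
    [[0, 0, 0], [0, 0, 0]],
    [[0, 0, 0], [0, 0, 0]],
    [[0, 0, 0], [0, 0, 0]]
  ]
}}

```text
t: 36.75
ee_pos: [586.7, -283.7, 21.3]
eef_rot: [0.998, 0.065, 0.0, 0.0]
force: [0.3, -2.5, -2.2]
opening: 25.9
```

Request:
{"fn": "drive_tool", "kwargs": {
  "targets": [
    [[0, 0, -0.3], [0, 0, 0]],
    [[0, 0, -0.6], [0, 0, 0]],
    [[0, 0, -0.9], [0, 0, 0]],
    [[0, 0, -1.2], [0, 0, 0]],
    [[0, 0, -1.6], [0, 0, 0]],
    [[0, 0, -2.2], [0, 0, 0]],
    [[0, 0, -4], [0, 0, 0]],
    [[0, 0, -6], [0, 0, 0]],
    [[0, 0, -8], [0, 0, 0]],
    [[0, 0, -11], [0, 0, 0]],
    [[0, 0, -14], [0, 0, 0]],
    [[0, 0, -17], [0, 0, 0]],
    [[0, 0, -18], [0, 0, 0]],
    [[0, 0, -18], [0, 0, 0]]
  ]
}}

```text
t: 37.92
ee_pos: [587.5, -283.8, 204.6]
eef_rot: [0.998, 0.066, 0.002, 0.002]
force: [0.3, -0.5, -0.5]
opening: 26.0
```

```bash
python3 -c "
from h import *
to(*rest(0),62,104.08)
"
```

```text
t37.9 pos [ 587.5 -283.8  204.6] yaw -82.5 -> shift [  5.3 -44.   14.1] turnz -0.115 F [ 0.3 -0.5 -0.5] open 26.0
```

Request:
{"fn": "drive_tool", "kwargs": {
  "targets": [
    [[0.5, -4, 0], [0, 0, 0]],
    [[1, -8, 0], [0, 0, -0.05]],
    [[1.4, -12, 0], [0, 0, -0.115]],
    [[1.9, -16, 0], [0, 0, -0.115]],
    [[2.4, -20, 0], [0, 0, -0.115]],
    [[2.9, -24, 0], [0, 0, -0.115]],
    [[3.4, -28, 0], [0, 0, -0.115]],
    [[3.9, -32, 0], [0, 0, -0.115]],
    [[4.3, -36, 0], [0, 0, -0.115]],
    [[4.8, -40, 0], [0, 0, -0.115]],
    [[5.3, -44, 0], [0, 0, -0.115]],
    [[5.3, -44, 0], [0, 0, -0.115]],
    [[5.3, -44, 3], [0, 0, -0.115]],
    [[5.3, -44, 6], [0, 0, -0.115]],
    [[5.3, -44, 9], [0, 0, -0.115]],
    [[5.3, -44, 12], [0, 0, -0.115]],
    [[5.3, -44, 13.6], [0, 0, -0.115]],
    [[5.3, -44, 13.6], [0, 0, -0.115]],
    [[5.3, -44, 13.6], [0, 0, -0.115]]
  ]
}}

```text
t: 39.5
ee_pos: [580.9, 159.5, 63.9]
eef_rot: [0.992, 0.123, -0.002, -0.0]
force: [0.1, 1.0, -0.2]
opening: 26.0
```

```bash
python3 -c "
from h import *
to(*rest(0),21.5,104.08)
P,W=cloud('wrist');Z=W[...,2];d=W[...,:2]-rest(0);U=d@r1;V=d@r2
h=cv2.cvtColor(P,cv2.COLOR_RGB2HSV)
b=(h[...,0]>100)&(h[...,0]<130)&(h[...,1]>120)&(U>30)&(abs(V)<26)&(Z>55)&(Z<120)
print('cap U',np.nanpercentile(U[b],[1,99]),'V',np.nanpercentile(V[b],[1,99]),'Z',np.nanpercentile(Z[b],[1,99]))
"
```

```text
t39.5 pos [580.9 159.5  63.9] yaw -75.9 -> shift [0.2 0.1 4.2] turnz 0.000 F [ 0.1  1.  -0.2] open 26.0
cap U [42.8 56.5] V [-13.5  16.7] Z [67.5 97. ]
```

Request:
{"fn": "drive_tool", "kwargs": {
  "targets": [
    [[0.1, 0.1, 1], [0, 0, 0]],
    [[0.1, 0.1, 2], [0, 0, 0]],
    [[0.1, 0.1, 3], [0, 0, 0]],
    [[0.1, 0.1, 3.5], [0, 0, 0]],
    [[0.1, 0.1, 3.9], [0, 0, 0]],
    [[0.1, 0.1, 4.1], [0, 0, 0]],
    [[0.1, 0.1, 4.2], [0, 0, 0]],
    [[0.1, 0.1, 4.2], [0, 0, 0]]
  ]
}}

```text
t: 40.22
ee_pos: [583.1, 158.8, 23.1]
eef_rot: [0.992, 0.123, 0.0, 0.0]
force: [-0.8, -0.5, -0.0]
opening: 26.4
```

Request:
{"fn": "drive_tool", "kwargs": {
  "jaw": 4.4,
  "targets": [
    [[0, 0, 0], [0, 0, 0]],
    [[0, 0, 0], [0, 0, 0]],
    [[0, 0, 0], [0, 0, 0]],
    [[0, 0, 0], [0, 0, 0]],
    [[0, 0, 0], [0, 0, 0]],
    [[0, 0, 0], [0, 0, 0]],
    [[0, 0, -1], [0, 0, 0]],
    [[0, 0, -2], [0, 0, 0]],
    [[0, 0, -4], [0, 0, 0]],
    [[0, 0, -7], [0, 0, 0]],
    [[0, 0, -11], [0, 0, 0]],
    [[0, 0, -15], [0, 0, 0]],
    [[0, 0, -18], [0, 0, 0]],
    [[0, 0, -18], [0, 0, 0]],
    [[0, 0, -18], [0, 0, 0]]
  ]
}}

```text
t: 41.47
ee_pos: [583.6, 158.9, 205.7]
eef_rot: [0.992, 0.123, 0.002, 0.0]
force: [0.2, -0.6, -1.0]
opening: 43.9
```

```bash
python3 -c "
from h import *
P,W=cloud('wrist');[tubecheck(i,P,W) for i in (0,1,2)]
P,W=cloud('side','s13');Z=W[...,2];print('near');lean(P,W,-1)
k=(Z>28)&(Z<40)&(abs(W[...,0]-410)<100)&(abs(W[...,1]+10)<110);print('sbox',rect(W,k))
P,W=cloud('scene');print('far');lean(P,W,1)
Z=W[...,2];k=(Z>28)&(Z<40)&(abs(W[...,0]-410)<80)&(abs(W[...,1]+10)<110);print('sbox',rect(W,k))
to(*cart(-130,0),190,97.5)
"
```

```text
0 cap U [44.9 58.5] body U [-51.3  43.5] V mid -0.1 slope 0.003 top Z [48.1 50.4]
1 cap U [44.5 58.4] body U [-51.4  43.1] V mid -1.2 slope 0.005 top Z [48.3 50.5]
2 cap U [43.5 57.2] body U [-52.6  42.6] V mid -2.2 slope 0.009 top Z [48.2 50.5]
near
85 [-85.3 -84.7 -84.2] 27
100 [-88.2 -87.6 -86.8] 23
115 [-90.8 -90.2 -89.3] 22
130 [-93.5 -92.8 -92.4] 22
145 [-96.4 -94.7 -92.1] 68
sbox (((410.07073974609375, -12.930583953857422), (57.19459915161133, 102.52088928222656), 2.347383499145508), np.float64(34.633170354454805), 467)
far
85 [80.7 84.2 87.3] 52
100 [84.8 88.  91.1] 57
115 [88.8 91.3 94. ] 50
130 [92.5 95.2 97.6] 57
145 [ 94.1  98.5 100.6] 61
sbox (((408.5516052246094, -6.998188018798828), (67.87089538574219, 94.96568298339844), 1.5590040683746338), np.float64(35.11758724812827), 382)
t41.6 pos [582.4 158.8 202. ] yaw -75.9 -> shift [-22.2  35.9   1.2] turnz 0.115 F [-0.1  0.4 -0. ] open 44.2
```

All three tubes lie centred in their notches. Now close the near flap by pushing from outside with shut fingers.

```bash
python3 -c "
from h import *
to(*cart(-125,-10),195,97.5)
print([[round(float(-80+60*np.cos(t)-15*np.sin(t)+125)/10,1),round(float(-(70+60*np.sin(t)+4*np.cos(t)-128))/10,1)] for t in np.arange(1.7,-.06,-.125)])
"
```

```text
t41.6 pos [582.4 158.8 202. ] yaw -75.9 -> shift [-21.9  37.    0.7] turnz 0.115 F [-0.1  0.4 -0. ] open 44.2
[[2.2, -0.1], [3.0, -0.2], [3.7, -0.2], [4.5, -0.1], [5.3, 0.1], [6.0, 0.3], [6.8, 0.7], [7.5, 1.1], [8.1, 1.6], [8.7, 2.2], [9.3, 2.8], [9.7, 3.5], [10.1, 4.2], [10.4, 5.0], [10.6, 5.7]]
```

Request:
{"fn": "drive_tool", "kwargs": {
  "jaw": 0,
  "targets": [
    [[-2, 3.4, 0], [0, 0, 0.05]],
    [[-4, 6.8, 0], [0, 0, 0.115]],
    [[-6, 10.2, 0], [0, 0, 0.115]],
    [[-8, 13.6, 0], [0, 0, 0.115]],
    [[-10, 17, 0], [0, 0, 0.115]],
    [[-12, 20.4, 0], [0, 0, 0.115]],
    [[-14, 23.8, 0], [0, 0, 0.115]],
    [[-16, 27.2, 0], [0, 0, 0.115]],
    [[-18, 30.6, 0], [0, 0, 0.115]],
    [[-20, 34, 0], [0, 0, 0.115]],
    [[-21.9, 37, 0], [0, 0, 0.115]],
    [[-21.9, 37, 0], [0, 0, 0.115]],
    [[-21.9, 37, 2.5], [0, 0, 0.115]],
    [[-21.9, 37, 5], [0, 0, 0.115]],
    [[-21.9, 37, 7.4], [0, 0, 0.115]],
    [[-21.9, 37, 7.4], [0, 0, 0.115]],
    [[-21.9, 37, 7.4], [0, 0, 0.115]]
  ]
}}

```text
t: 43.03
ee_pos: [460.2, -252.7, 128.3]
eef_rot: [0.998, 0.065, -0.001, -0.001]
force: [0.6, -0.6, 1.7]
opening: -0.3
```

```bash
python3 -c "
from h import *
to(*cart(-125,-10),128,97.5)
"
```

```text
t43.0 pos [ 460.2 -252.7  128.3] yaw -82.5 -> shift [0. 0. 0.] turnz 0.000 F [ 0.6 -0.6  1.7] open -0.3
```

Request:
{"fn": "drive_tool", "kwargs": {
  "targets": [
    [[1, 0, 0], [0, 0, 0]],
    [[2.2, 0, -0.1], [0, 0, 0]],
    [[3.0, 0, -0.2], [0, 0, 0]],
    [[3.7, 0, -0.2], [0, 0, 0]],
    [[4.5, 0, -0.1], [0, 0, 0]],
    [[5.3, 0, 0.1], [0, 0, 0]],
    [[6.0, 0, 0.3], [0, 0, 0]],
    [[6.8, 0, 0.7], [0, 0, 0]],
    [[7.5, 0, 1.1], [0, 0, 0]],
    [[8.1, 0, 1.6], [0, 0, 0]],
    [[8.7, 0, 2.2], [0, 0, 0]],
    [[9.3, 0, 2.8], [0, 0, 0]],
    [[9.7, 0, 3.5], [0, 0, 0]],
    [[10.1, 0, 4.2], [0, 0, 0]],
    [[10.4, 0, 5.0], [0, 0, 0]],
    [[10.5, 0, 5.4], [0, 0, 0]],
    [[10.5, 0, 5.5], [0, 0, 0]],
    [[10.5, 0, 5.5], [0, 0, 0]]
  ]
}}

```text
t: 44.53
ee_pos: [564.8, -239.5, 74.1]
eef_rot: [0.998, 0.065, 0.0, -0.0]
force: [-0.3, 0.6, 0.7]
opening: 0.1
```

Request:
{"fn": "drive_tool", "kwargs": {
  "targets": [
    [[0, 0, -2], [0, 0, 0]],
    [[0, 0, -5], [0, 0, 0]],
    [[0, 0, -8], [0, 0, 0]],
    [[0, 0, -12], [0, 0, 0]],
    [[0, 0, -12], [0, 0, 0]]
  ]
}}

```text
t: 44.95
ee_pos: [567.0, -241.0, 201.9]
eef_rot: [0.998, 0.065, 0.005, 0.004]
force: [1.1, -0.7, 1.4]
opening: 0.0
```

```bash
cat >> h.py <<'E'
def flaptop(P,W):
  h=cv2.cvtColor(P,cv2.COLOR_RGB2HSV);Z=W[...,2];d=W[...,:2]-C;U=d@ex;V=d@ey
  for a,b in((-78,-60),(-60,-40),(-40,-20),(-20,-5),(5,20),(20,40),(40,60),(60,78)):
    k=(U>a)&(U<b)&(abs(V)<65)&(h[...,0]<16)&(h[...,1]>100)&(Z<150)
    if k.sum()>20: print((a,b),np.nanpercentile(Z[k],[5,50,95]),k.sum())
E
python3 -c "
from h import *
P,W=cloud('side','s14');flaptop(P,W)
cv2.imwrite('pics/s14c.png',cv2.resize(P[180:380,220:440,::-1],None,fx=3,fy=3))
to(*cart(125,40),195,97.5)
"
```

```text
(-78, -60) [16.2 73.9 76.2] 442
(-60, -40) [73.2 75.  76.7] 315
(-40, -20) [72.9 75.  76.7] 308
(-20, -5) [73.  75.  76.8] 231
(60, 78) [ 3.9 24.1 67.6] 448
t45.0 pos [ 566.1 -240.5  198.2] yaw -82.5 -> shift [14.3 -5.2  0.4] turnz -0.000 F [ 0.1 -1.  -0.2] open 0.2
```

View pics/s14c.png

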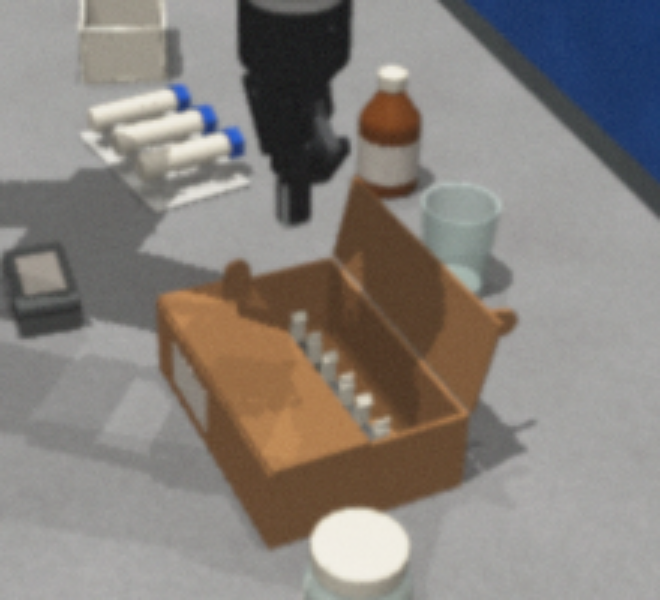

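Near flap is flat (z 75 throughout), the tubes are on the rest, and the far flap is still open. Now the far flap, mirrored.

Request:
{"fn": "drive_tool", "kwargs": {
  "targets": [
    [[4, -1.4, 0], [0, 0, 0]],
    [[8, -2.9, 0], [0, 0, 0]],
    [[12, -4.3, 0], [0, 0, 0]],
    [[14.3, -5.2, 0], [0, 0, 0]],
    [[14.3, -5.2, 0], [0, 0, 0]],
    [[14.3, -5.2, 2.5], [0, 0, 0]],
    [[14.3, -5.2, 5], [0, 0, 0]],
    [[14.3, -5.2, 7], [0, 0, 0]],
    [[14.3, -5.2, 7], [0, 0, 0]],
    [[14.3, -5.2, 7], [0, 0, 0]]
  ]
}}

```text
t: 45.83
ee_pos: [699.1, -169.6, 123.0]
eef_rot: [0.998, 0.065, -0.001, -0.001]
force: [-0.3, -0.0, 0.7]
opening: -0.1
```

```bash
python3 -c "
from h import *
to(*cart(125,40),128,97.5)
"
```

```text
t45.8 pos [ 699.1 -169.6  123. ] yaw -82.5 -> shift [ 0.2  0.2 -0.5] turnz -0.000 F [-0.3 -0.   0.7] open -0.1
```

Offsets: subtract 0.5 from z and add 0.2 to x.

Request:
{"fn": "drive_tool", "kwargs": {
  "targets": [
    [[-0.8, 0, -0.4], [0, 0, 0]],
    [[-2.0, 0, -0.6], [0, 0, 0]],
    [[-2.8, 0, -0.7], [0, 0, 0]],
    [[-3.5, 0, -0.7], [0, 0, 0]],
    [[-4.3, 0, -0.6], [0, 0, 0]],
    [[-5.1, 0, -0.4], [0, 0, 0]],
    [[-5.8, 0, -0.2], [0, 0, 0]],
    [[-6.6, 0, 0.2], [0, 0, 0]],
    [[-7.3, 0, 0.6], [0, 0, 0]],
    [[-7.9, 0, 1.1], [0, 0, 0]],
    [[-8.5, 0, 1.7], [0, 0, 0]],
    [[-9.1, 0, 2.3], [0, 0, 0]],
    [[-9.5, 0, 3.0], [0, 0, 0]],
    [[-9.9, 0, 3.7], [0, 0, 0]],
    [[-10.2, 0, 4.5], [0, 0, 0]],
    [[-10.3, 0, 4.8], [0, 0, 0]],
    [[-10.3, 0, 5.0], [0, 0, 0]],
    [[-10.3, 0, 5.0], [0, 0, 0]]
  ]
}}

```text
t: 47.33
ee_pos: [597.6, -182.9, 74.2]
eef_rot: [0.998, 0.065, -0.0, -0.0]
force: [0.2, -0.1, -0.9]
opening: 0.0
```

Request:
{"fn": "drive_tool", "kwargs": {
  "targets": [
    [[0, 0, -2], [0, 0, 0]],
    [[0, 0, -5], [0, 0, 0]],
    [[0, 0, -8], [0, 0, 0]],
    [[0, 0, -12], [0, 0, 0]],
    [[0, 0, -12], [0, 0, 0]]
  ]
}}

```text
t: 47.75
ee_pos: [600.2, -184.0, 202.3]
eef_rot: [0.998, 0.065, 0.006, 0.003]
force: [1.2, -0.9, 1.8]
opening: 0.0
```

```bash
python3 -c "
from h import *
P,W=cloud('scene');flaptop(P,W)
P,W=cloud('side');flaptop(P,W)
Z=W[...,2];k=(Z>28)&(Z<40)&(abs(W[...,0]-410)<100)&(abs(W[...,1]+10)<110);print('sbox',rect(W,k))
to(408,-60,230,0)
"
```

```text
(-78, -60) [71.1 75.9 79.2] 138
(-60, -40) [71.4 75.8 79.6] 184
(-40, -20) [71.2 75.4 80.4] 182
(-20, -5) [70.5 75.8 79.8] 150
(5, 20) [71.1 75.6 80.1] 156
(20, 40) [70.9 75.2 78.9] 201
(40, 60) [71.7 75.5 79.3] 202
(60, 78) [ 4.3 54.4 78.2] 595
(-78, -60) [15.  73.8 76.5] 431
(-60, -40) [73.3 74.9 76.9] 315
(-40, -20) [72.8 74.8 76.6] 310
(-20, -5) [72.8 74.9 76.6] 227
(5, 20) [73.1 74.9 76.7] 222
(20, 40) [24.2 75.  77.1] 299
(40, 60) [73.4 75.3 77.1] 256
(60, 78) [73.3 75.  77.1] 248
sbox (((410.4509582519531, -11.514965057373047), (56.012451171875, 97.07447814941406), 1.9789605140686035), np.float64(34.764434274768874), 464)
t47.9 pos [ 598.3 -183.1  195.6] yaw -82.5 -> shift [-17.2 -14.7  -3.5] turnz -1.440 F [-0.5 -0.1 -1.4] open 0.0
```

Both flaps are closed. Now fetch the slide box.

Request:
{"fn": "drive_tool", "kwargs": {
  "jaw": 8.5,
  "targets": [
    [[-16.5, -19.9, 0], [0, 0, -1.44]],
    [[-16.5, -19.9, 0], [0, 0, -1.44]],
    [[-16.5, -19.9, 0], [0, 0, -1.44]],
    [[-16.5, -19.9, 0], [0, 0, -1.44]],
    [[-16.5, -19.9, 0], [0, 0, -1.44]],
    [[-16.5, -19.9, 0], [0, 0, -1.44]],
    [[-16.5, -19.9, 0], [0, 0, -1.44]],
    [[-16.5, -19.9, 0], [0, 0, -1.44]],
    [[-16.5, -19.9, 0], [0, 0, -1.44]],
    [[-16.5, -19.9, 0], [0, 0, -1.44]],
    [[-16.5, -19.9, 0], [0, 0, -1.44]],
    [[-16.5, -19.9, 0], [0, 0, -1.44]],
    [[-16.5, -19.9, 0], [0, 0, -1.44]],
    [[-16.5, -19.9, 0], [0, 0, -1.44]],
    [[-16.5, -19.9, 0], [0, 0, -1.44]],
    [[-16.5, -19.9, 0], [0, 0, -1.44]]
  ]
}}

```text
t: 49.18
ee_pos: [408.0, -7.1, 193.8]
eef_rot: [0.708, 0.707, -0.0, -0.0]
force: [0.0, 0.5, 0.2]
opening: 85.2
```

```bash
python3 -c "
from h import *
P,W=cloud('wrist','w15');Z=W[...,2];k=(Z>28)&(Z<40)&(abs(W[...,0]-410)<130)&(abs(W[...,1]+10)<130)
k=cv2.morphologyEx(k.astype(np.uint8),cv2.MORPH_OPEN,np.ones((5,5)))>0
r=rect(W,k);print(r)
to(*r[0][0],6.5,0)
"
```

```text
(((428.53326416015625, -49.36927032470703), (85.12008666992188, 199.37954711914062), 24.30486297607422), np.float64(34.245321284225724), 8572)
t49.2 pos [408.   -7.1 193.9] yaw -0.1 -> shift [-4.2  2.1 18.7] turnz -0.001 F [-0.1  0.2 -0.6] open 84.6
```

```bash
cat >> h.py <<'E'
def sbox(zlo=28,zhi=40,c=(410,-10),r=100,name=None):
    P,W=cloud('wrist',name);Z=W[...,2]
    k=((Z>zlo)&(Z<zhi)&(np.hypot(W[...,0]-c[0],W[...,1]-c[1])<r)).astype(np.uint8)
    k=cv2.morphologyEx(k,cv2.MORPH_OPEN,np.ones((5,5)))
    n,l,s,_=cv2.connectedComponentsWithStats(k);i=1+np.argmax(s[1:,4]);R=rect(W,l==i);print("sbox",R);return R
E
python3 -c "
from h import *
r=sbox();to(*r[0][0],6.5,0)
"
```

```text
sbox (((408.233154296875, -6.644981384277344), (56.34245300292969, 94.05828094482422), 1.4680213928222656), np.float64(34.232734474551634), 8377)
t49.3 pos [408.   -7.1 194. ] yaw -0.1 -> shift [ 0.   0.  18.8] turnz -0.001 F [-0.2 -0.   0.5] open 84.5
```

Request:
{"fn": "drive_tool", "kwargs": {
  "targets": [
    [[0, 0, 4], [0, 0, 0]],
    [[0, 0, 8], [0, 0, 0]],
    [[0, 0, 12], [0, 0, 0]],
    [[0, 0, 15], [0, 0, 0]],
    [[0, 0, 17], [0, 0, 0]],
    [[0, 0, 18], [0, 0, 0]],
    [[0, 0, 18.6], [0, 0, 0]],
    [[0, 0, 18.6], [0, 0, 0]],
    [[0, 0, 18.6], [0, 0, 0]]
  ]
}}

```text
t: 50.03
ee_pos: [408.4, -7.2, 8.5]
eef_rot: [0.707, 0.707, 0.0, 0.0]
force: [-0.0, -0.1, -0.3]
opening: 85.0
```

Request:
{"fn": "drive_tool", "kwargs": {
  "jaw": 4.5,
  "targets": [
    [[0, 0, 0], [0, 0, 0]],
    [[0, 0, 0], [0, 0, 0]],
    [[0, 0, 0], [0, 0, 0]],
    [[0, 0, 0], [0, 0, 0]],
    [[0, 0, 0], [0, 0, 0]],
    [[0, 0, 0], [0, 0, 0]],
    [[0, 0, 0], [0, 0, 0]],
    [[0, 0, 0], [0, 0, 0]],
    [[0, 0, 0], [0, 0, 0]],
    [[0, 0, 0], [0, 0, 0]]
  ]
}}

```text
t: 50.87
ee_pos: [408.6, -7.2, 9.0]
eef_rot: [0.707, 0.707, 0.0, 0.001]
force: [-2.0, 0.6, 10.2]
opening: 53.7
```

Request:
{"fn": "drive_tool", "kwargs": {
  "targets": [
    [[0, 0, -1], [0, 0, 0]],
    [[0, 0, -2], [0, 0, 0]],
    [[0, 0, -4], [0, 0, 0]],
    [[0, 0, -7], [0, 0, 0]],
    [[0, 0, -10], [0, 0, 0]],
    [[0, 0, -13], [0, 0, 0]],
    [[0, 0, -16], [0, 0, 0]],
    [[0, 0, -18], [0, 0, 0]],
    [[0, 0, -18], [0, 0, 0]],
    [[0, 0, -18], [0, 0, 0]]
  ]
}}

```text
t: 51.7
ee_pos: [408.1, -7.1, 188.5]
eef_rot: [0.707, 0.707, 0.0, 0.001]
force: [0.0, 0.2, -2.6]
opening: 53.9
```

```bash
python3 -c "
from h import *
o,p,R=tool();r=sbox(170,225,p[:2],75,'w16');
to(*cart(0,0),120,7.5)
"
```

```text
sbox (((408.6452941894531, -0.6754875183105469), (81.62710571289062, 83.58171081542969), 0.13499297201633453), np.float64(213.67643132159753), 41743)
t51.8 pos [407.6  -7.  187.5] yaw -0.0 -> shift [-22.   17.6   6.7] turnz -0.131 F [-0.6  0.1 -2.2] open 54.0
```

Request:
{"fn": "drive_tool", "kwargs": {
  "targets": [
    [[-3, 2.4, 0], [0, 0, -0.03]],
    [[-6, 4.8, 0], [0, 0, -0.06]],
    [[-9, 7.2, 0], [0, 0, -0.1]],
    [[-12, 9.6, 0], [0, 0, -0.13]],
    [[-15, 12, 0], [0, 0, -0.13]],
    [[-18, 14.4, 0], [0, 0, -0.13]],
    [[-20.5, 16.4, 0], [0, 0, -0.13]],
    [[-22, 17.6, 0], [0, 0, -0.13]],
    [[-22, 17.6, 0], [0, 0, -0.13]],
    [[-22, 17.6, 2.5], [0, 0, -0.13]],
    [[-22, 17.6, 5], [0, 0, -0.13]],
    [[-22, 17.6, 7], [0, 0, -0.13]],
    [[-22, 17.6, 7.5], [0, 0, -0.13]],
    [[-22, 17.6, 7.5], [0, 0, -0.13]],
    [[-22, 17.6, 7.5], [0, 0, -0.13]]
  ]
}}

```text
t: 53.0
ee_pos: [584.1, -226.9, 113.5]
eef_rot: [0.66, 0.752, 0.0, 0.0]
force: [-0.5, 0.3, -1.0]
opening: 54.1
```

```bash
python3 -c "
from h import *
to(*cart(0,0),83,7.5)
P,W=cloud('wrist','w17');Z=W[...,2];d=W[...,:2]-C;U=d@ex;V=d@ey
k=(abs(U)<24)&(abs(V)<80)&(Z>110)&(Z<165);print(np.percentile(V[k],[1,99]),np.percentile(Z[k],[2,50,98]))
"
```

```text
t53.0 pos [ 584.1 -226.9  113.5] yaw 7.5 -> shift [ 0.  -0.1  3. ] turnz -0.001 F [-0.5  0.3 -1. ] open 54.1
[-32.8  47.4] [119.9 138.7 139.9]
```

View pics/w17.png

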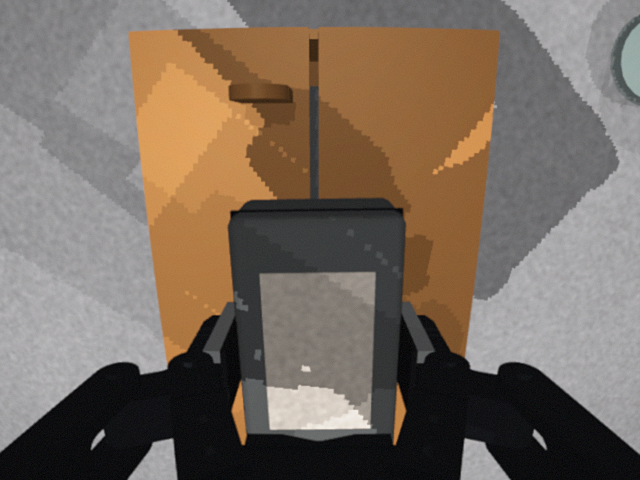

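The box is held level at pixels (315,320) and aligned with the seam, with both flaps closed. Lower it and release.

Request:
{"fn": "drive_tool", "kwargs": {
  "targets": [
    [[0, -0.1, 1], [0, 0, 0]],
    [[0, -0.1, 1.8], [0, 0, 0]],
    [[0, -0.1, 2.4], [0, 0, 0]],
    [[0, -0.1, 2.7], [0, 0, 0]],
    [[0, -0.1, 2.9], [0, 0, 0]],
    [[0, -0.1, 3.0], [0, 0, 0]],
    [[0, -0.1, 3.05], [0, 0, 0]],
    [[0, -0.1, 3.05], [0, 0, 0]]
  ]
}}

```text
t: 53.72
ee_pos: [583.2, -227.3, 83.1]
eef_rot: [0.66, 0.752, 0.0, 0.0]
force: [-1.7, 1.7, 3.1]
opening: 54.1
```

Request:
{"fn": "drive_tool", "kwargs": {
  "jaw": 8.5,
  "targets": [
    [[0, 0, 0], [0, 0, 0]],
    [[0, 0, 0], [0, 0, 0]],
    [[0, 0, 0], [0, 0, 0]],
    [[0, 0, 0], [0, 0, 0]],
    [[0, 0, 0], [0, 0, 0]],
    [[0, 0, 0], [0, 0, 0]],
    [[0, 0, 0], [0, 0, 0]],
    [[0, 0, 0], [0, 0, 0]],
    [[0, 0, -1], [0, 0, 0]],
    [[0, 0, -2], [0, 0, 0]],
    [[0, 0, -4], [0, 0, 0]],
    [[0, 0, -7], [0, 0, 0]],
    [[0, 0, -11], [0, 0, 0]],
    [[0, 0, -15], [0, 0, 0]],
    [[0, 0, -17], [0, 0, 0]],
    [[0, 0, -17], [0, 0, 0]],
    [[0, 0, -17], [0, 0, 0]],
    [[0, 0, -17], [0, 0, 0]]
  ]
}}

```text
t: 55.22
ee_pos: [582.7, -227.0, 251.9]
eef_rot: [0.66, 0.752, -0.0, -0.001]
force: [0.1, 0.4, -0.9]
opening: 84.8
```

```bash
python3 -c "
from h import *
r=sbox(102,114,tuple(C),75,'w18');print('off',np.array(r[0][0])-C)
P,W=cloud('scene');flaptop(P,W);[tubecheck(i,P,W) for i in (0,1,2)]
Z=W[...,2];d=W[...,:2]-C;U=d@ex;V=d@ey;k=(abs(U)<24)&(abs(V)<43)&(Z>95);A=np.c_[U[k],V[k],np.ones(k.sum())];print('plane',np.round(np.linalg.lstsq(A,Z[k],rcond=None)[0],3))
P,W=cloud('side','s18');flaptop(P,W);[tubecheck(i,P,W) for i in (0,1,2)]
cv2.imwrite('pics/s18c.png',cv2.resize(P[160:420,200:440,::-1],None,fx=2.3,fy=2.3))
"
```

```text
sbox (((583.142578125, -226.99606323242188), (57.17761993408203, 94.1547622680664), 8.403279304504395), np.float64(108.22756141462145), 9251)
off [ 0.1 -0.2]
(-78, -60) [71.  75.7 80.4] 113
(-60, -40) [72.1 75.5 79.5] 39
(-40, -20) [ 71.6  75.4 111.2] 41
(-20, -5) [71.  76.  80.8] 31
(5, 20) [71.1 75.  78.9] 33
(20, 40) [71.3 75.  78.8] 164
(40, 60) [72.2 75.6 79.6] 203
(60, 78) [ 4.8 55.1 78.4] 599
0 cap U [42.4 60.3] body U [-55.1  44.6] V mid -0.3 slope 0.006 top Z [49.2 54. ]
1 cap U [42.9 59.5] body U [-54.8  43.8] V mid -0.4 slope 0.013 top Z [48.9 53.8]
2 cap U [42.6 59.2] body U [-53.5  42.8] V mid -1.4 slope 0.008 top Z [48.9 53.9]
plane [  1.8  -1.2 352.2]
(-78, -60) [18.8 74.  76.5] 429
(-60, -40) [72.9 74.9 76.8] 316
(-40, -20) [72.8 74.7 76.9] 281
(-20, -5) [73.  75.  76.9] 35
(5, 20) [73.6 75.3 77. ] 30
(20, 40) [21.7 74.2 76.4] 50
(40, 60) [73.4 75.1 76.9] 153
(60, 78) [73.4 75.1 77. ] 245
0 cap U [45.  57.6] body U [-52.2  47. ] V mid -9.8 slope -0.005 top Z [48.2 52.2]
1 cap U [45.3 59.9] body U [-52.9  49.5] V mid -9.9 slope 0.015 top Z [48.2 52.2]
2 cap U [46.2 57.6] body U [-52.9  58.7] V mid -9.7 slope 0.001 top Z [48.1 52.8]
```

View pics/s18c.png

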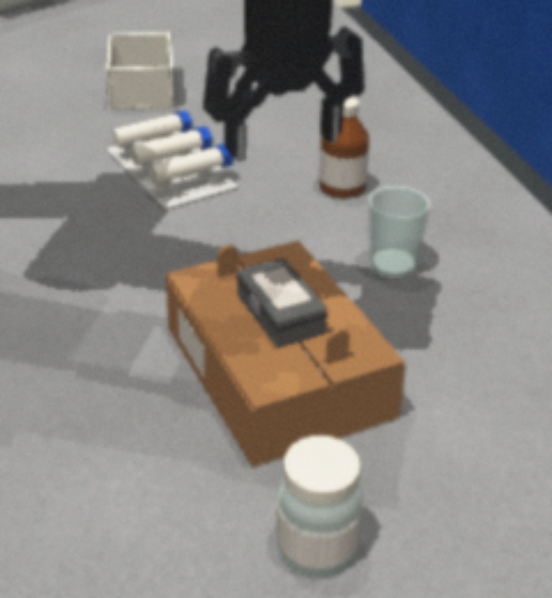

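Everything is in place: the box is on the middle of the closed carton, the tubes are in the rest and the bystanders haven't moved. Handing in.

```bash
python3 -c "
from h import *
r=sbox(102,114,tuple(C),75);print(np.array(r[0][0])-C);print(order.hand_in())"
```

```text
sbox (((583.2347412109375, -227.34930419921875), (57.012203216552734, 94.83042907714844), 8.320038795471191), np.float64(108.20027668927108), 9292)
[ 0.2 -0.5]
the job is handed in; nothing more can be done
None
```

The job is finished and handed in after about 55 s of robot time. I set the slide box on the bench, opened both flaps to about 1.75 rad and moved all three tubes into the rest. Then I closed both flaps and put the slide box back on the carton.

**Last checks**
- **Slide box:** centred within 1 mm of the carton's middle. Its top is at 108 mm, as expected for lying flat.
- **Flaps:** both level, with tops at about 75 mm across their whole depth.
- **Tubes:** within about 2 mm of their notch centres and under 0.02 rad off the rest's axis, from the wrist and scene cameras.
- **Bystanders:** still where they started, by eye in the last side picture. I did not measure them again.

**What went wrong or disagreed**
- **Flaps not fully opened by the tabs:** the tab pull left the near flap at only about 1.46 rad, when I had aimed for 1.8. I stopped the far one at about 1.1 rad because of reach. I pushed both further open from inside.
- **Contact with the carton:** a finger knuckle touched its end wall at about 21 N while picking the second tube, under the 40 N limit. I used a narrower opening for the last tube.
- **Side camera:** it put the tubes about 10 mm to one side. I put this down to it seeing only their near side, because the wrist and scene cameras agreed with each other.
- **Tilt of the slide box:** my plane fit was spoiled by the arm being in view. That it lies flat rests on its measured height and the last side picture.

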